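Park the spring pin, back off the jaw and nest the second U-bracket

TASK

Pull up the spring pin of the green nesting jig and turn its red T-handle into the brass rest notch so that it stays out by itself, then slide the red jaw fully back. Take the blue U-bracket that stands on its side and nest it, open side down, onto the bare aluminium bracket that lies open side up in the jig: one blue flange inside the aluminium channel, the other in the groove of the jig beside it, ends level, fully down. Never let the blue bracket topple, drop or bang, leave the aluminium one in its bed, and do not disturb the other things on the bench.

Things in the scene. Friction and masses are not known exactly. Their poses are not given: they have to be found in the camera images.
- jig: Green steel jig fixed to the bench, plate 120 x 290 x 12 mm. Origin: on the bench under the middle of the bed; z up, x along the brackets' extrusion, y towards jaw and pin (plate y -60 to +230 mm). Upright end plate at y -51 to -60 mm, 104 mm high, 90 mm wide. Two rails (tops 30 mm high) at x +-40 to 52 mm, y 50 to 225 mm. Low lips (to 28 mm) hold the aluminium bracket with 1.5 mm play.
- nest (a point): Point of the jig where the blue bracket's origin (middle of its web's outer face, then on top) belongs when nested upside down: jig x 0, y 40, 62 mm above the bench; its extrusion then lies along jig x, either way round. Its outer flange stands on a steel ledge 17 mm above the bench in a groove between two 27 mm high ribs, y 68 to 88 mm, so y 33 to 48 mm is possible.
- bed (a point): Middle of the jig's bed floor, 12 mm above the bench, where the aluminium bracket's origin lies; axes as the jig's.
- tee_grip (a point): Middle of the red T-handle bar of the spring pin (bar 64 mm long, 14 mm thick, 16 mm high), at jig x 0, y 185 mm, 110 mm above the bench when the pin is home. Its y runs along the bar, x across it, z up; it rises and turns with the handle. The bar's underside is at 102 mm; below is only the 13 mm stem down to 84 mm.
- pin_pull (a joint): Lift of the spring pin in m: 0 home (locks the jaw), 0.020 hard upper stop. The spring pushes down with 6 N at 0 rising to 11 N at 0.020. A cross dog sits in a deep slot at 0, so the handle cannot turn until lifted above 0.016; in the brass rest notch it reads 0.012 and stays there when let go.
- pin_turn (a joint): Turn of the T-handle in rad, positive clockwise seen from above: 0 = bar along jig y (slot), 1.45 hard stop. The rest notch accepts 1.25 to 1.45 (middle 1.40), with a 4 mm higher crest between slot and notch: lift above 0.016, turn clockwise about 1.4, let down.
- jaw (a joint): Slide of the red jaw in m along jig +y: 0 closed (over the groove, locked by the pin), 0.050 fully back. Free when the pin is lifted 9 mm or more; about 2 N of friction, stays where it is left.
- jaw_grip (a point): Grip point of the black upright grip plate on the jaw: plate 44 mm along jig x, 14 mm thick along jig y, reaching from 71 to 117 mm above the bench; the point lies 102 mm above the bench, at jig y 70 mm when closed. Frame axes as the jig's. The jaw block below is 104 x 50 mm, top 72 mm above the bench.
- bracket_seated: Bare aluminium U-bracket lying open side up in the jig's bed: 60 mm long (its x, the extrusion), 80 mm wide (its y), 45 mm high (its z, towards the open side), 5 mm walls, 140 g. Origin: middle of the web's outer face. Loose, held only by the low lips.
- bracket_loose: Blue painted U-bracket, the same 60 x 80 x 45 mm, 5 mm walls, 110 to 200 g; flanges at y +-35 to +-40 mm. Origin: middle of the web's outer face; x along the extrusion (60 mm, end faces at x +-30 mm), z from the web towards the open side. Starts on the bench standing on one flange, web upright, open side away from the jig, origin 40 mm up; it can be gripped by its end faces (60 mm).
- hub: Bystander: steel wheel hub standing upright, 58 mm across, 78 mm high, origin under its middle.
- jar: Bystander: grease jar, 70 mm across, 55 mm high, origin under its middle.
- aerosol: Bystander: spray can, 56 mm across, 160 mm high, origin under its middle.
- wrench: Bystander: spanner lying flat, 170 mm long along its x, origin under its middle.
- screwdriver: Bystander: orange screwdriver lying flat, 190 mm long along its x, origin under its middle.
- angle_bracket: Bystander: dark steel angle bracket, 90 x 30 mm foot along its x, 60 mm high, origin under its foot's middle.
- cassette: Bystander: stack of steel sprockets, 92 mm across, 34 mm high, origin under its middle.
Mind the look-alikes: they are no part of the job. Leave any brown or orange look-alike of the bracket_seated alone.

How it is judged (in metres and radians):
On the way, in this order (a step that is already met when the one before it is completed fails the run):
1. the pin is pulled, turned into the rest notch and let go, and stays out (value of joint pin_pull between 0.0105 and 0.0145 m and value of joint pin_turn above 1.15 rad and contact force between the fingers and jig below 0.1 N), for 0.3 s.
2. the jaw is slid fully back (value of joint jaw above 0.045 m), for 0.2 s.
At the end, for the whole second after the job is handed in: Pin resting in its notch (lift over 10.5 mm, turn over 1.15 rad); jaw 45 mm or more back; blue bracket still, level, open side down, web 47-53 mm above the other's, 29-52 mm towards the jaw from it, ends level within 8 mm, parallel within 0.12 rad; aluminium bracket level, within 6 mm of its bed (value of joint pin_pull above 0.0105 m and value of joint pin_turn above 1.15 rad and value of joint jaw above 0.045 m and angle between bracket_loose's own z axis and vertical above 3.07 rad and y of bracket_loose in the frame of bracket_seated between 0.029 and 0.052 m and x of bracket_loose in the frame of bracket_seated between -0.008 and 0.008 m and z of bracket_loose in the frame of bracket_seated between 0.047 and 0.053 m and angle between the x axis of bracket_loose and the x axis of bracket_seated, either way round below 0.12 rad and distance between bracket_seated and bed below 0.006 m and angle between bracket_seated's own z axis and vertical below 0.06 rad and linear speed of bracket_loose below 0.02 m/s); the robot touches nothing.
It fails at once if a bystander is moved more than 30 mm (distance of any of hub, jar, aerosol, wrench, screwdriver, angle_bracket, cassette from where it was at the start of the episode above 0.03 m).
It fails at once if the aluminium bracket is taken out of its bed (distance of bracket_seated from where it was at the start of the episode above 0.03 m).
It fails at once if the blue bracket is banged onto the aluminium one (over 50 N) (contact force between bracket_loose and bracket_seated above 50 N).
It fails at once if the blue bracket topples or drops (spins over 6 rad/s) (angular speed of bracket_loose above 6 rad/s).
It also fails if it takes over 72 s, if anything falls off the work surface, if the arm or the gripper's body presses on something with over 40 N, if the wrist force passes 120 N, or if a joint passes its speed limit or range.

ROBOT

A 6-joint arm with a two-finger parallel gripper is mounted at the origin on the work surface. World frame = base frame: x ahead of the robot, y to its left, z up, the work surface at z = 0. Lengths are in m, angles in degrees, forces in N, time in s.
With the tool pointing down it reaches from about 0.3 to 0.75 m from the base axis. Payload 8.5 kg.
Tool frame: the origin (TCP) lies on the centre line of the jaws, within the pads' length; the fingertips stand 25 mm ahead of it and the grasp point (between the pads) lies 6 mm ahead of it; z points along the fingers, y is the line along which they close (so a half turn about z gives the same grasp; the last joint's range is limited). The gripper opens to 85 mm and grips with 20 to 120 N. Pads are 22 mm wide; open, the fingers measure 114 mm over their backs; the gripper's body (76 mm by 85 mm) begins 54 mm behind the grasp point. The pads swing forward as they close: fully open they stand 13 mm farther back than shut.
Start: joints at [-77.997, 21.807, 74.336, -0, 83.858, -12.336], TCP at [0.227, -0.501, 0.256] pointing down, gripper open.
Joint ranges: [-178.18, 178.18], [-50.72, 133.34], [12.68, 142.11], [-81.47, 261.47], [9.98, 163.14], [-165.26, 165.26]. Speed limits (degrees/s): [136.94, 136.94, 180, 180, 180, 180].

INTERFACE

Orientations are given as a 3x3 rotation matrix whose columns are the frame's x, y, z axes.
In Python, from workcell import robot, viewer gives the robot as it stands.
- The arm moves only by the tool step_arm, never from a script. Its argument "moves" is a list of rows, each a list of 3 entries, a list of its own where there are three numbers: the turn, a rotation vector about the tool's x, y, z in rad, then the shift along the tool's x, y, z in cm, then the closure, from 0 (fully open) to 1 (shut). A call has exactly 5 rows; each row is the pose to reach, as a shift and turn from the pose commanded when the call began, along the tool's axes at that moment; what a row does not reach only later rows make up. A row lasts 1/12 s, in which the tool goes at most 41.7 mm and 7.16 degrees, less where a joint would pass 70% of its speed; a pose out of reach is approached as far as the arm can. A call with a gripper value outside its range is refused whole. The fingers move at their own pace and stop on an object; "squeeze" is the grip in N (left out, the last holds). Time passes only in rows, so rows that repeat a pose let the fingers close, or fill a call up. It gives the time, the measured TCP pose, the force, the opening and the grip force at its end, in the units of the state.
- robot.observe(): the state, without advancing time (a new reading comes with each control period).
- viewer.camera(name): name is "side" or "top" or "wrist"; returns the picture (480x640x3 uint8, blue, green, red); there is no depth.
- viewer.camera_model(name): a dict with "K" (3x3 intrinsics, pixels), "pose" (4x4, takes a point from camera to world coordinates). Camera axes: x right, y up, looking along -z (the intrinsics and any distortion apply to the point x, -y, -z); pixel columns grow to the right and rows downward; lengths in m; the calibration is good to about 2 mm. The wrist camera is an equidistant fisheye: a pixel r from the principal point sees the ray r / f radians off the axis. A picture is of the moment at which its call begins: read the wrist's pose just before it. camera_model takes no time and is no camera call; for the wrist camera it gives the pose at the moment of the call.
- robot.finish_job(): hands the job in; it is judged then, once.
The state is a dict: "t": time; "joints": joint angles; "joint_vel": joint speeds; "effort": joint torques, N m; "eef_pos": TCP position; "tcp_rot": TCP orientation; "contact_force": force on the tool from outside, world axes, zero at the start; "torque": the same for the moment, N m; "gripper_width": finger opening in m; "grip_force": force on a finger pad.
Only numpy, scipy, OpenCV 4.12 (cv2) and the standard library are available. Lean on these libraries where they do the work, as an engineer would, in place of code of your own. Each camera call takes 0.05 s, during which the arm holds its last target. There are 200 camera calls.

## Working session

There is one attempt and no reset: what is moved stays moved. The work goes in short steps, Python scripts to look and compute and a tool call to move; the robot and the scene stay as the last step left them, time stands still between calls to the robot, and variables do not carry over. Pictures are saved under pics/ and viewed, at most 10 in all, crops included, and the job is handed in when it is done.

Besides the shell and the picture viewer there is one more tool, called after "Request:" as name([rows], argument=value, ...), one row to a line, values as JSON. step_arm: Moves the arm, as the interface text tells. Its arguments: {"type":"object","properties":{"moves":{"type":"array"},"squeeze":{"type":"number"}},"required":["moves"]}

```bash
ls; mkdir -p pics
python3 - <<'E'
from workcell import robot, viewer
import cv2
s=robot.observe(); print(s['t'],s['eef_pos'],s['tcp_rot'],s['gripper_width'])
for n in ("side","top"):
    cv2.imwrite(f'pics/{n}0.png',viewer.camera(n)); m=viewer.camera_model(n); print(n,m)
E
```

```text
pics
0.0 [ 0.22660233 -0.50085687  0.25570984] [[ 9.11143387e-01  4.12089370e-01 -2.81771202e-04]
 [ 4.12089328e-01 -9.11142309e-01  1.44157563e-03]
 [ 3.37324329e-04 -1.42959701e-03 -9.99998921e-01]] 0.08544196759362645
side {'K': array([[460.30722977,   0.        , 322.15813188],
       [  0.        , 460.30722977, 235.25369394],
       [  0.        ,   0.        ,   1.        ]]), 'pose': array([[-0.99400704,  0.08598834, -0.06749823,  0.4973005 ],
       [-0.10847822, -0.69959461,  0.70625764,  0.83084452],
       [ 0.01350853,  0.70934715,  0.70472983,  0.90804568],
       [ 0.        ,  0.        ,  0.        ,  1.        ]])}
top {'K': array([[445.37392184,   0.        , 317.1780455 ],
       [  0.        , 445.37392184, 240.10718538],
       [  0.        ,   0.        ,   1.        ]]), 'pose': array([[-0.05109571,  0.97827217, -0.2009298 ,  0.37116191],
       [-0.99868746, -0.04933568,  0.01376061, -0.00842749],
       [ 0.00354861,  0.20136918,  0.97950899,  1.10921794],
       [ 0.        ,  0.        ,  0.        ,  1.        ]])}
```

View pics/side0.png

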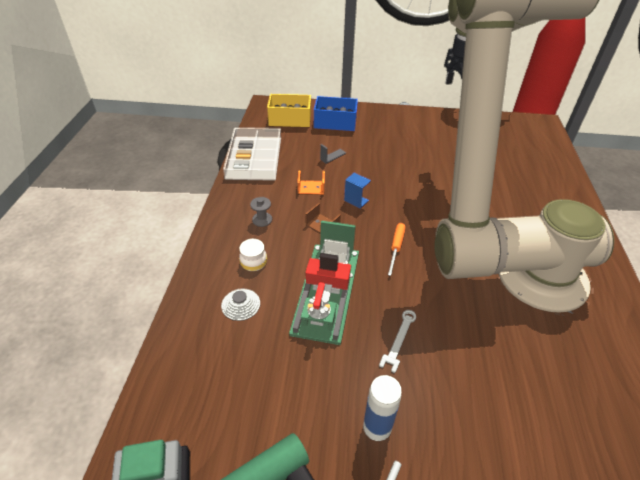

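View pics/top0.png

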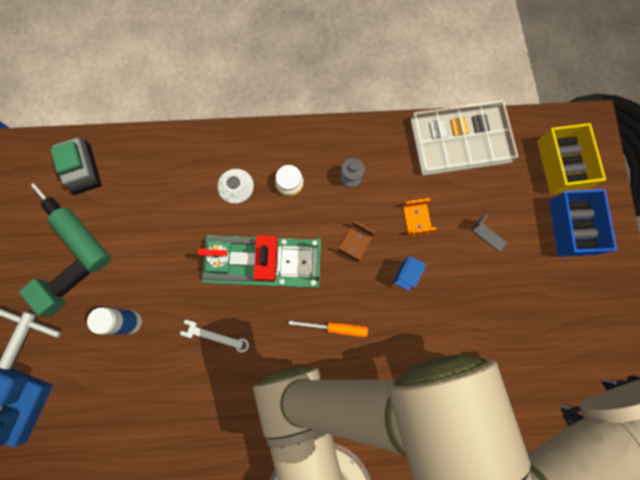

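The side and top views show the jig at top px (262,261), with the pin's T-handle to the left at (212,253). The blue bracket is at (409,273). The look-alikes are brown (355,241) and orange (418,217), and only the blue one matches the description. One enlarged crop of both views next.

```bash
cat > h.py <<'E'
from workcell import robot, viewer
import numpy as np, cv2
M={n:viewer.camera_model(n) for n in("side","top")}
def ray(n,u,v):
    m=M[n];K=m['K'];d=np.array([(u-K[0,2])/K[0,0],-(v-K[1,2])/K[1,1],-1]);P=m['pose'];return P[:3,3],P[:3,:3]@d
def at(n,u,v,z):
    o,d=ray(n,u,v);return o+d*(z-o[2])/d[2]
def proj(n,p):
    m=M[n];P=m['pose'];q=P[:3,:3].T@(np.asarray(p)-P[:3,3]);K=m['K'];return np.array([K[0,2]+K[0,0]*q[0]/-q[2],K[1,2]-K[1,1]*q[1]/-q[2]])
E
python3 - <<'E'
from h import *
t=cv2.imread('pics/top0.png');s=cv2.imread('pics/side0.png')
a=cv2.resize(t[225:300,195:435],None,fx=3.3,fy=3.3,interpolation=cv2.INTER_CUBIC)
b=cv2.resize(s[165:345,285:375],None,fx=1.9,fy=1.9,interpolation=cv2.INTER_CUBIC)
c=np.zeros((590,792,3),np.uint8);c[:a.shape[0],:a.shape[1]]=a;c[248:248+b.shape[0],:b.shape[1]]=b
d=cv2.resize(t[245:300,380:440],None,fx=6,fy=6,interpolation=cv2.INTER_CUBIC);c[250:250+d.shape[0],190:190+d.shape[1]]=d
e=cv2.resize(s[165:215,335:380],None,fx=5,fy=5,interpolation=cv2.INTER_CUBIC);c[250:500,562:787]=e
cv2.imwrite('pics/crop1.png',c)
for n,u,v,z in[("top",262,261,.012),("top",409,273,.08),("top",200,253,.118),("top",264,257,.117)]:print(at(n,u,v,z).round(3))
E
```

```text
[0.55  0.116 0.012]
[ 0.494 -0.232  0.08 ]
[0.558 0.243 0.118]
[0.542 0.099 0.117]
```

View pics/crop1.png

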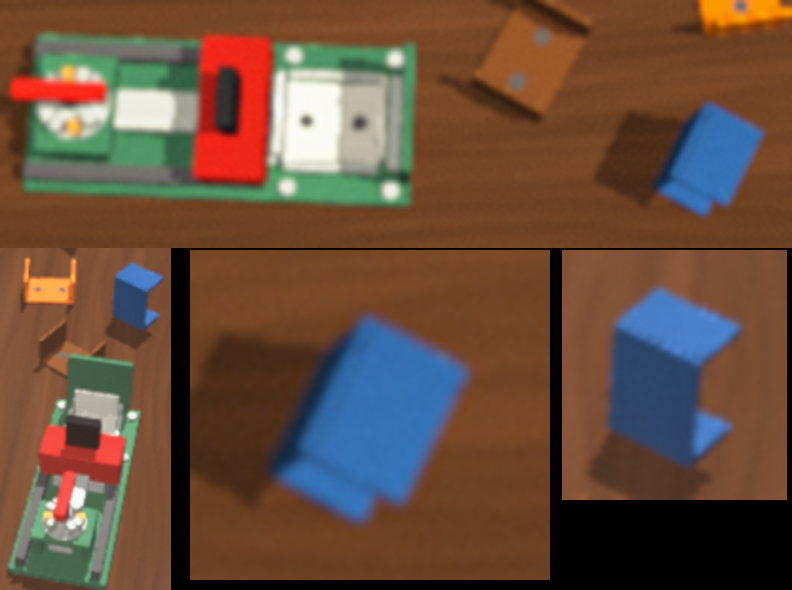

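The crop shows the blue bracket with its web facing the jig and its open side away. The plate corners and the top flange corners are clear enough for a fit.

Run:
```python
from h import *
from scipy.optimize import least_squares
def R(a):c,s=np.cos(a),np.sin(a);return np.array([[c,-s,0],[s,c,0],[0,0,1]])
obs=[("top",(.06,.23),.012,(206.2,235.5)),("top",(-.06,.23),.012,(202,282.6)),("top",(-.06,-.06),.012,(319.2,287.1)),("top",(.06,-.06),.012,(320.8,238.3)),
("side",(.06,.23),.012,(289.2,339.7)),("side",(-.06,.23),.012,(339.7,343.4)),("side",(-.06,-.06),.012,(358.7,249.2))]
def f(p):return np.concatenate([proj(n,R(p[2])@[q[0],q[1],z]+[p[0],p[1],0])-o for n,q,z,o in obs])
r=least_squares(f,[.55,.03,0],loss='soft_l1');print('jig',r.x.round(4),f(r.x).reshape(-1,2).round(1).tolist())
np.save('jig.npy',r.x)
J=lambda q:(R(r.x[2])@q+[r.x[0],r.x[1],0]).round(4)
for n,q in dict(tee=[0,.185,.11],jaw=[0,.07,.102],nest=[0,.04,.062],teetip=[0,.217,.118]).items():print(n,J(q),proj('top',J(q)).round(1),proj('side',J(q)).round(1))
C=np.array([at("top",u,v,.08) for u,v in[(409.3,255.7),(426.7,265),(415.8,287.5),(397.8,280)]])
print(C.round(4),np.linalg.norm(np.roll(C,-1,0)-C,axis=1).round(4))
C2=np.array([at("side",335+(x-562)/5,165+(y-250)/5,.08) for x,y in[(658,289),(740,327),(697,362),(614,325)]])
print(C2.round(4))
```

```text
jig [ 0.5445  0.0321 -0.0834] [[-0.6, -0.5], [-0.5, -0.0], [-0.1, -0.7], [-0.2, 0.4], [-0.1, -6.4], [1.5, -0.9], [0.0, 1.0]]
tee [0.5599 0.2164 0.11  ] [212.7 252.3] [319.2 295.4]
jaw [0.5504 0.1018 0.102 ] [263.6 254.5] [328.7 259.5]
nest [0.5479 0.0719 0.062 ] [278.1 257.7] [330.5 261.5]
teetip [0.5626 0.2483 0.118 ] [197.8 251.2] [316.3 304.9]
[[ 0.5341 -0.2367  0.08  ]
 [ 0.5102 -0.2752  0.08  ]
 [ 0.4592 -0.2448  0.08  ]
 [ 0.4786 -0.2047  0.08  ]] [0.0454 0.0594 0.0445 0.0641]
[[ 0.5109 -0.2714  0.08  ]
 [ 0.4614 -0.2411  0.08  ]
 [ 0.4847 -0.2057  0.08  ]
 [ 0.5343 -0.2338  0.08  ]]
```

```bash
cat >> h.py <<'E'
def Rz(a):c,s=np.cos(a),np.sin(a);return np.array([[c,-s,0],[s,c,0],[0,0,1]])
jg=np.load('jig.npy')
def J(q):return Rz(jg[2])@q+[jg[0],jg[1],0]
from scipy.spatial.transform import Rotation as Ro
def go(p,Rt=None):
    s=robot.observe();R=s['tcp_rot'];p=np.asarray(p)
    print('t %.2f pos'%s['t'],s['eef_pos'].round(4),'w %.4f'%s['gripper_width'],'F',s['contact_force'].round(1),'j',np.round(s['joints'],0))
    print(' shift cm',(R.T@(p-s['eef_pos'])*100).round(2), '' if Rt is None else 'turn rad %s'%Ro.from_matrix(R.T@Rt).as_rotvec().round(3))
def down(a): # tool y at world angle a, pointing down
    y=np.array([np.cos(a),np.sin(a),0]);z=np.array([0,0,-1.]);return np.c_[np.cross(y,z),y,z]
E
python3 -c "
from h import *
go(J([0,.185,.19]),down(jg[2]))
go(J([0,.185,.19]),down(jg[2]+np.pi))
for n,u,v in [('aero',105,322),('wr',215,335)]: print(at('top',u,v,.08))"
```

```text
t 0.10 pos [ 0.2266 -0.5009  0.2558] w 0.0851 F [-0.8  0.6  0.3] j [-78.  22.  74.   0.  84. -12.]
 shift cm [ 59.93 -51.61   6.66] turn rad [-1.000e-03 -1.000e-03 -1.063e+00]
t 0.10 pos [ 0.2266 -0.5009  0.2558] w 0.0851 F [-0.8  0.6  0.3] j [-78.  22.  74.   0.  84. -12.]
 shift cm [ 59.93 -51.61   6.66] turn rad [-1.000e-03  1.000e-03  2.079e+00]
[0.41704484 0.46774787 0.08      ]
[0.37540498 0.21876556 0.08      ]
```

Request:
step_arm([
  [[0,0,0],[3.0,-2.58,0],0],
  [[0,0,0],[6.0,-5.16,0],0],
  [[0,0,0],[9.0,-7.74,0],0],
  [[0,0,0],[12.0,-10.32,0],0],
  [[0,0,0],[15.0,-12.9,0],0],
])

```text
t: 0.52
eef_pos: [0.3104, -0.3199, 0.256]
tcp_rot: [[0.911, 0.412, -0.0], [0.412, -0.911, 0.001], [0.0, -0.001, -1.0]]
contact_force: [1.4, -0.3, -0.2]
gripper_width: 0.0853
grip_force: 0.0
```

Request:
step_arm([
  [[0,0,0],[3.0,-2.58,0],0],
  [[0,0,0],[6.0,-5.16,0],0],
  [[0,0,0],[9.0,-7.74,0],0],
  [[0,0,0],[12.0,-10.32,0],0],
  [[0,0,0],[15.0,-12.9,0],0],
])

```text
t: 0.93
eef_pos: [0.3939, -0.1405, 0.2563]
tcp_rot: [[0.911, 0.412, -0.0], [0.412, -0.911, 0.0], [-0.0, -0.0, -1.0]]
contact_force: [1.5, -1.4, 0.2]
gripper_width: 0.0856
grip_force: 0.0
```

Request:
step_arm([
  [[0,0,0],[3.0,-2.58,0],0],
  [[0,0,0],[6.0,-5.16,0],0],
  [[0,0,0],[9.0,-7.74,0],0],
  [[0,0,0],[12.0,-10.32,0],0],
  [[0,0,0],[15.0,-12.9,0],0],
])

```text
t: 1.35
eef_pos: [0.4775, 0.0391, 0.2562]
tcp_rot: [[0.911, 0.412, -0.0], [0.412, -0.911, 0.0], [-0.0, -0.0, -1.0]]
contact_force: [0.9, -1.4, -0.0]
gripper_width: 0.0856
grip_force: 0.0
```

Request:
step_arm([
  [[0,0,-0.1],[3.0,-2.58,0.5],0],
  [[0,0,-0.2],[6.0,-5.16,1.0],0],
  [[0,0,-0.3],[9.0,-7.74,1.5],0],
  [[0,0,-0.4],[12.0,-10.32,2.0],0],
  [[0,0,-0.5],[15.0,-12.9,2.5],0],
])

```text
t: 1.77
eef_pos: [0.561, 0.2184, 0.2306]
tcp_rot: [[0.598, 0.802, -0.001], [0.802, -0.598, -0.0], [-0.001, -0.001, -1.0]]
contact_force: [-0.1, -0.7, 0.1]
gripper_width: 0.0852
grip_force: 0.0
```

Request:
step_arm([
  [[0,0,-0.12],[0,0,1],0],
  [[0,0,-0.24],[0,0,2],0],
  [[0,0,-0.36],[0,0,3],0],
  [[0,0,-0.48],[0,0,4],0],
  [[0,0,-0.56],[0,0,4],0],
])

```text
t: 2.18
eef_pos: [0.5598, 0.2163, 0.1888]
tcp_rot: [[0.08, 0.997, -0.004], [0.997, -0.08, -0.001], [-0.001, -0.004, -1.0]]
contact_force: [-0.5, 0.6, 0.2]
gripper_width: 0.0855
grip_force: 0.0
```

```bash
python3 -c "
from h import *
go(J([0,.185,.19]),down(jg[2]))
m=viewer.camera_model('wrist');np.set_printoptions(suppress=True,precision=4);print(m)
cv2.imwrite('pics/w1.png',viewer.camera('wrist'))
np.savez('w1.npz',K=m['K'],P=m['pose'])"
```

```text
t 2.18 pos [0.5598 0.2163 0.1888] w 0.0855 F [-0.5  0.6  0.2] j [10. 30. 72. -0. 78. 14.]
 shift cm [ 0.02  0.01 -0.12] turn rad [-0.004  0.001  0.004]
{'K': array([[371.6483,   0.    , 315.7396],
       [  0.    , 371.6483, 238.5106],
       [  0.    ,   0.    ,   1.    ]]), 'pose': array([[ 0.9968,  0.0738,  0.0302,  0.5671],
       [-0.0796,  0.9429,  0.3234,  0.3006],
       [-0.0046, -0.3247,  0.9458,  0.3062],
       [ 0.    ,  0.    ,  0.    ,  1.    ]])}
```

View pics/w1.png

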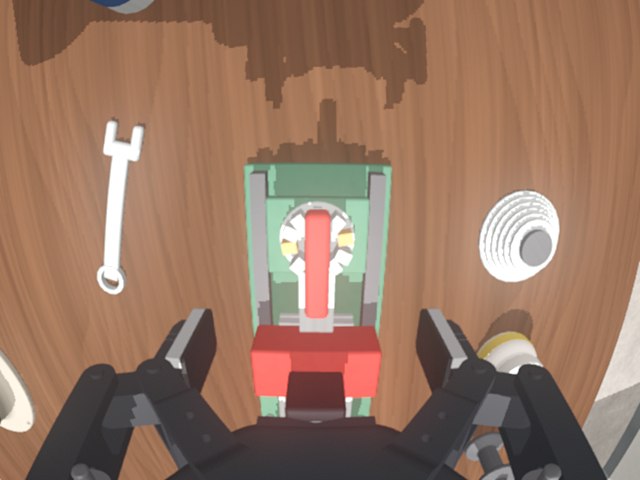

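The wrist view shows the red T-bar from (317,210) to (317,317), between the open fingers. The jaw and its black grip plate are below it, at about (316,395). I'll check this against the jig fit.

```bash
cat >> h.py <<'E'
def wat(f,u,v,z):
    K,P=f['K'],f['P'];d=np.array([u-K[0,2],v-K[1,2]]);r=np.hypot(*d);th=r/K[0,0]
    q=np.array([d[0]/r*np.sin(th),-d[1]/r*np.sin(th),-np.cos(th)]);w=P[:3,:3]@q;o=P[:3,3];return o+w*(z-o[2])/w[2]
def inJ(p):return Rz(-jg[2])@(np.asarray(p)-[jg[0],jg[1],0])
E
python3 -c "
from h import *
f=np.load('w1.npz')
for n,u,v,z in [('barfar',317,210,.118),('barnear',317,317,.118),('platefarL',246,165,.012),('platefarR',391,165,.012),('jawtopL',254,333,.072),('jawtopR',378,330,.072),('gripplL',288,374,.117),('R',343,374,.117)]: print(n,inJ(wat(f,u,v,z)).round(4))"
```

```text
barfar [1.000e-04 2.206e-01 1.180e-01]
barnear [0.0004 0.1561 0.118 ]
platefarL [-0.0571  0.2305  0.012 ]
platefarR [0.0593 0.2312 0.012 ]
jawtopL [-0.0471  0.1132  0.072 ]
jawtopR [0.0464 0.1165 0.072 ]
gripplL [-0.0182  0.1112  0.117 ]
R [0.0175 0.1115 0.117 ]
```

Request:
step_arm([
  [[0,0,0],[0.1,0,2.0],0],
  [[0,0,0],[0.1,0,4.0],0],
  [[0,0,0],[0.1,0,6.0],0],
  [[0,0,0],[0.1,0,7.0],0],
  [[0,0,0],[0.1,0,7.2],0],
], squeeze=60)

```text
t: 2.65
eef_pos: [0.56, 0.2171, 0.1175]
tcp_rot: [[0.087, 0.996, -0.004], [0.996, -0.087, -0.001], [-0.001, -0.004, -1.0]]
contact_force: [-0.7, 0.0, -0.3]
gripper_width: 0.0854
grip_force: 0.0
```

Request:
step_arm([
  [[0,0,0],[0,0,0],0.5],
  [[0,0,0],[0,0,0],0.7],
  [[0,0,0],[0,0,0],0.8],
  [[0,0,0],[0,0,0],1],
  [[0,0,0],[0,0,0],1],
])

```text
t: 3.07
eef_pos: [0.561, 0.2174, 0.12]
tcp_rot: [[0.086, 0.996, 0.001], [0.996, -0.086, 0.0], [0.0, 0.001, -1.0]]
contact_force: [-0.1, -0.4, 0.1]
gripper_width: 0.0256
grip_force: 0.0
```

Request:
step_arm([
  [[0,0,0],[0,0,0],1],
  [[0,0,0],[0,0,0],1],
  [[0,0,0],[0,0,0],1],
  [[0,0,0],[0,0,0],1],
  [[0,0,0],[0,0,0],1],
])

```text
t: 3.48
eef_pos: [0.5603, 0.2174, 0.12]
tcp_rot: [[0.086, 0.996, -0.001], [0.996, -0.086, 0.0], [0.0, -0.001, -1.0]]
contact_force: [-3.4, -0.5, 4.7]
gripper_width: 0.0126
grip_force: 58.8
```

Request:
step_arm([
  [[0,0,0],[0,0,-0.4],1],
  [[0,0,0],[0,0,-0.8],1],
  [[0,0,0],[0,0,-1.2],1],
  [[0,0,0],[0,0,-1.6],1],
  [[0,0,0],[0,0,-1.85],1],
])

```text
t: 3.9
eef_pos: [0.5602, 0.2173, 0.1375]
tcp_rot: [[0.086, 0.996, -0.002], [0.996, -0.086, -0.0], [-0.0, -0.002, -1.0]]
contact_force: [-1.4, 1.1, -11.1]
gripper_width: 0.0128
grip_force: 58.4
```

Request:
step_arm([
  [[0,0,0],[0,0,0],1],
  [[0,0,0],[0,0,0],1],
  [[0,0,0.05],[0,0,0],1],
  [[0,0,0.1],[0,0,0],1],
  [[0,0,0.2],[0,0,0],1],
])

```text
t: 4.32
eef_pos: [0.5604, 0.2173, 0.1373]
tcp_rot: [[0.284, 0.959, -0.001], [0.959, -0.284, -0.0], [-0.001, -0.001, -1.0]]
contact_force: [-2.1, 0.7, -11.7]
gripper_width: 0.0128
grip_force: 58.5
```

Request:
step_arm([
  [[0,0,0.12],[0,0,0],1],
  [[0,0,0.24],[0,0,0],1],
  [[0,0,0.36],[0,0,0],1],
  [[0,0,0.48],[0,0,0],1],
  [[0,0,0.6],[0,0,0],1],
])

```text
t: 4.73
eef_pos: [0.5608, 0.217, 0.1374]
tcp_rot: [[0.778, 0.628, -0.0], [0.628, -0.778, -0.001], [-0.001, 0.0, -1.0]]
contact_force: [0.4, -0.3, -12.2]
gripper_width: 0.0123
grip_force: 58.5
```

Request:
step_arm([
  [[0,0,0.12],[0,0,0],1],
  [[0,0,0.24],[0,0,0],1],
  [[0,0,0.36],[0,0,0],1],
  [[0,0,0.48],[0,0,0],1],
  [[0,0,0.58],[0,0,0],1],
])

```text
t: 5.15
eef_pos: [0.561, 0.2166, 0.1374]
tcp_rot: [[0.995, 0.098, -0.0], [0.098, -0.995, -0.001], [-0.0, 0.001, -1.0]]
contact_force: [1.2, -1.8, -12.8]
gripper_width: 0.0128
grip_force: 58.6
```

```bash
python3 -c "
from h import *
go(J([0,.185,.137]),down(jg[2]-1.4)); s=robot.observe();print(s['torque'])"
```

```text
t 5.15 pos [0.561  0.2166 0.1374] w 0.0128 F [  1.2  -1.8 -12.8] j [10. 33. 76. -0. 71. 94.]
 shift cm [-0.11  0.01  0.04] turn rad [0.001 0.    0.011]
[-0.42303249 -0.16301157  0.04921308]
```

Request:
step_arm([
  [[0,0,0],[0,0,0.15],1],
  [[0,0,0],[0,0,0.3],1],
  [[0,0,0],[0,0,0.45],1],
  [[0,0,0],[0,0,0.55],1],
  [[0,0,0],[0,0,0.6],1],
])

```text
t: 5.57
eef_pos: [0.561, 0.2168, 0.1321]
tcp_rot: [[0.994, 0.106, 0.001], [0.106, -0.994, -0.001], [0.0, 0.001, -1.0]]
contact_force: [-1.8, -6.6, -4.6]
gripper_width: 0.013
grip_force: 59.6
```

Request:
step_arm([
  [[0,0,0],[0,0,0],1],
  [[0,0,0],[0,0,0],0.8],
  [[0,0,0],[0,0,0],0.6],
  [[0,0,0],[0,0,0],0.4],
  [[0,0,0],[0,0,0],0.4],
])

```text
t: 5.98
eef_pos: [0.5612, 0.2178, 0.1328]
tcp_rot: [[0.994, 0.105, 0.002], [0.105, -0.994, 0.001], [0.002, -0.001, -1.0]]
contact_force: [-0.3, 0.7, 0.1]
gripper_width: 0.0509
grip_force: 0.0
```

Request:
step_arm([
  [[0,0,0],[0,0,0],0.3],
  [[0,0,0],[0,0,0],0.2],
  [[0,0,0],[0,0,-2.0],0.1],
  [[0,0,0],[0,0,-4.5],0],
  [[0,0,0],[0,0,-7],0],
])

```text
t: 6.4
eef_pos: [0.5606, 0.2173, 0.2025]
tcp_rot: [[0.994, 0.105, -0.001], [0.105, -0.994, -0.0], [-0.001, -0.0, -1.0]]
contact_force: [-0.2, -0.3, -0.4]
gripper_width: 0.0855
grip_force: 0.0
```

```bash
python3 -c "
from h import *
go(J([0,.07,.17]),down(jg[2]-np.pi/2))
m=viewer.camera_model('wrist');cv2.imwrite('pics/w2.png',viewer.camera('wrist'))
np.savez('w2.npz',K=m['K'],P=m['pose'])"
```

```text
t 6.40 pos [0.5606 0.2173 0.2025] w 0.0855 F [-0.2 -0.3 -0.4] j [10. 29. 71.  0. 80. 94.]
 shift cm [-2.22 11.38  3.25] turn rad [0.    0.001 0.188]
```

View pics/w2.png

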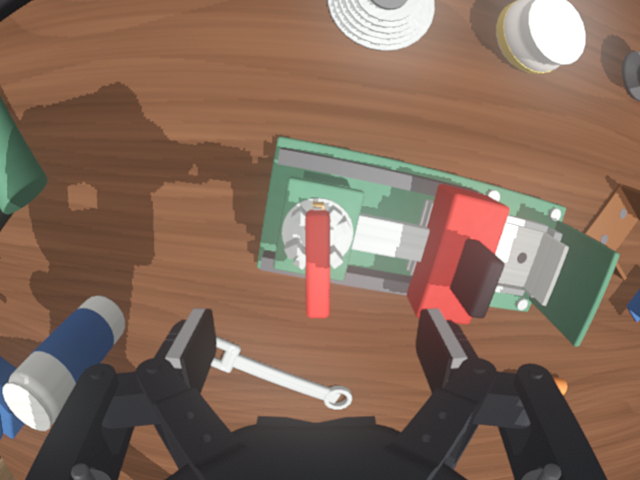

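The T-handle now lies across the jig at (317,213)-(317,317) and stays out. Next is the jaw grip plate.

Request:
step_arm([
  [[0,0,0.05],[-0.6,3.0,0],0],
  [[0,0,0.1],[-1.2,6.0,0],0],
  [[0,0,0.15],[-1.8,9.0,0],0],
  [[0,0,0.188],[-2.2,11.4,0],0],
  [[0,0,0.188],[-2.2,11.4,0],0],
], squeeze=30)

```text
t: 6.87
eef_pos: [0.5508, 0.0982, 0.2019]
tcp_rot: [[0.996, -0.088, 0.0], [-0.088, -0.996, -0.001], [0.0, 0.001, -1.0]]
contact_force: [0.6, 0.1, 0.6]
gripper_width: 0.0858
grip_force: 0.0
```

Request:
step_arm([
  [[0,0,0],[0,0,3],0],
  [[0,0,0],[0,0,6],0],
  [[0,0,0],[0,0,8],0.2],
  [[0,0,0],[0,0,9],0.4],
  [[0,0,0],[0,0,9.4],0.5],
])

```text
t: 7.28
eef_pos: [0.5504, 0.1021, 0.1065]
tcp_rot: [[0.997, -0.082, -0.002], [-0.082, -0.997, 0.0], [-0.002, -0.0, -1.0]]
contact_force: [-0.2, -0.5, 0.2]
gripper_width: 0.0515
grip_force: 0.0
```

Request:
step_arm([
  [[0,0,0],[0,0,0],0.7],
  [[0,0,0],[0,0,0],0.8],
  [[0,0,0],[0,0,0],0.9],
  [[0,0,0],[0,0,0],1],
  [[0,0,0],[0,0,0],1],
])

```text
t: 7.7
eef_pos: [0.5515, 0.1018, 0.1092]
tcp_rot: [[0.997, -0.083, 0.003], [-0.083, -0.997, 0.0], [0.003, -0.0, -1.0]]
contact_force: [-0.7, 1.2, 6.1]
gripper_width: 0.0136
grip_force: 32.0
```

```bash
python3 -c "
from h import *
go(J([0,.12,.108]),down(jg[2]-np.pi/2));print(inJ(robot.observe()['eef_pos']))"
```

```text
t 7.70 pos [0.5515 0.1018 0.1092] w 0.0136 F [-0.7  1.2  6.1] j [-2. 31. 85.  0. 64. 93.]
 shift cm [-0.11 -5.    0.12] turn rad [-0.    -0.003 -0.   ]
[0.00111399 0.07002348 0.10918384]
```

Request:
step_arm([
  [[0,0,0],[0,-1,0],1],
  [[0,0,0],[0,-2,0],1],
  [[0,0,0],[0,-3,0],1],
  [[0,0,0],[0,-4,0],1],
  [[0,0,0],[0,-4.8,0],1],
])

```text
t: 8.12
eef_pos: [0.5557, 0.1497, 0.1092]
tcp_rot: [[0.997, -0.083, 0.003], [-0.083, -0.997, -0.0], [0.003, 0.0, -1.0]]
contact_force: [1.4, -3.6, 4.8]
gripper_width: 0.0136
grip_force: 31.9
```

Request:
step_arm([
  [[0,0,0],[0,-0.2,0],1],
  [[0,0,0],[0,-0.25,0],1],
  [[0,0,0],[0,-0.25,0],1],
  [[0,0,0],[0,-0.25,0],1],
  [[0,0,0],[0,-0.25,0],1],
])

```text
t: 8.53
eef_pos: [0.5559, 0.1515, 0.1092]
tcp_rot: [[0.997, -0.084, 0.003], [-0.084, -0.997, -0.0], [0.003, 0.0, -1.0]]
contact_force: [1.1, -2.3, 6.6]
gripper_width: 0.0141
grip_force: 32.0
```

```bash
python3 -c "
from h import *
go(J([0,.12,.108]));print(inJ(robot.observe()['eef_pos']))"
```

```text
t 8.53 pos [0.5559 0.1515 0.1092] w 0.0141 F [ 1.1 -2.3  6.6] j [ 3. 33. 82. -0. 65. 98.]
 shift cm [-0.14 -0.    0.12] 
[0.00136977 0.11998619 0.10916219]
```

Request:
step_arm([
  [[0,0,0],[0,0,0],0.8],
  [[0,0,0],[0,0,0],0.6],
  [[0,0,0],[0,0,0],0.55],
  [[0,0,0],[0,0,0],0.55],
  [[0,0,0],[0,0,0],0.55],
])

```text
t: 8.95
eef_pos: [0.5549, 0.152, 0.1077]
tcp_rot: [[0.997, -0.083, -0.0], [-0.083, -0.997, 0.0], [-0.0, -0.0, -1.0]]
contact_force: [-0.1, -0.5, -0.0]
gripper_width: 0.0386
grip_force: 0.0
```

Request:
step_arm([
  [[0,0,0],[0,0,-2],0.55],
  [[0,0,0],[0,0,-5],0.55],
  [[0,0,0],[0,0,-9],0.2],
  [[0,0,0],[0,0,-12],0],
  [[0,0,0],[0,0,-14],0],
])

```text
t: 9.37
eef_pos: [0.5554, 0.1521, 0.2513]
tcp_rot: [[0.997, -0.083, 0.004], [-0.083, -0.997, 0.0], [0.004, -0.001, -1.0]]
contact_force: [0.1, -0.4, 0.3]
gripper_width: 0.0732
grip_force: 0.0
```

```bash
cat >> h.py <<'E'
BA=np.radians(-30.5); BW=np.array([.5068,-.222,0])
def tilt(a,th): return down(a)@Ro.from_euler('y',th,degrees=True).as_matrix()
E
python3 -c "
from h import *
R=tilt(BA,-52);print(R.round(3));G=BW+[0,0,.033];pre=G-.1*R[:,2];print(pre)
go(pre+[0,0,.13],down(BA))"
```

```text
[[ 0.312  0.862 -0.4  ]
 [ 0.53  -0.508 -0.679]
 [-0.788  0.    -0.616]]
[ 0.54679457 -0.1541027   0.09456615]
t 9.37 pos [0.5554 0.1521 0.2513] w 0.0732 F [ 0.1 -0.4  0.3] j [ 4. 25. 71.  0. 84. 98.]
 shift cm [ 1.67 30.59  2.66] turn rad [ 0.002 -0.004 -1.121]
```

Request:
step_arm([
  [[0,0,0],[0.2,3.8,0],0],
  [[0,0,0],[0.4,7.6,0],0],
  [[0,0,0],[0.6,11.4,0],0],
  [[0,0,0],[0.8,15.2,0],0],
  [[0,0,0],[1.0,19,0],0],
])

```text
t: 9.78
eef_pos: [0.5487, -0.0398, 0.2478]
tcp_rot: [[0.997, -0.083, -0.0], [-0.083, -0.997, 0.0], [-0.0, -0.0, -1.0]]
contact_force: [1.6, -0.2, -0.1]
gripper_width: 0.0856
grip_force: 0.0
```

Request:
step_arm([
  [[0,0,-0.12],[0.2,3,0],0],
  [[0,0,-0.24],[0.4,6,0],0],
  [[0,0,-0.36],[0.5,9,0],0],
  [[0,0,-0.48],[0.6,11.6,0],0],
  [[0,0,-0.6],[0.7,11.6,0],0],
])

```text
t: 10.2
eef_pos: [0.5461, -0.1586, 0.2474]
tcp_rot: [[0.869, 0.496, -0.001], [0.496, -0.869, -0.001], [-0.001, 0.0, -1.0]]
contact_force: [0.2, 0.2, -0.5]
gripper_width: 0.0854
grip_force: 0.0
```

Request:
step_arm([
  [[0,0,-0.1],[0,0,0],0],
  [[0,0,-0.2],[0,0,0],0],
  [[0,0,-0.3],[0,0,0],0],
  [[0,0,-0.4],[0,0,0],0],
  [[0,0,-0.52],[0,0,0],0],
])

```text
t: 10.62
eef_pos: [0.5464, -0.1543, 0.2477]
tcp_rot: [[0.505, 0.863, -0.0], [0.863, -0.505, 0.0], [0.0, -0.0, -1.0]]
contact_force: [0.4, 0.2, 0.2]
gripper_width: 0.0853
grip_force: 0.0
```

Request:
step_arm([
  [[0,-0.1,0],[0,0,0],0],
  [[0,-0.2,0],[0,0,0],0],
  [[0,-0.3,0],[0,0,0],0],
  [[0,-0.4,0],[0,0,0],0],
  [[0,-0.5,0],[0,0,0],0],
])

```text
t: 11.03
eef_pos: [0.5467, -0.1543, 0.2483]
tcp_rot: [[0.446, 0.861, -0.245], [0.753, -0.509, -0.417], [-0.484, 0.001, -0.875]]
contact_force: [0.7, -0.4, 0.0]
gripper_width: 0.0848
grip_force: 0.0
```

```bash
python3 -c "
from h import *
R=tilt(BA,-52);G=BW+[0,0,.033];pre=G-.1*R[:,2]
go(pre+[0,0,.13],R)"
```

```text
t 11.03 pos [ 0.5467 -0.1543  0.2483] w 0.0848 F [ 0.7 -0.4  0. ] j [-17.  29.  68. -28.  90.  16.]
 shift cm [ 1.16 -0.    2.07] turn rad [ 0.    -0.403 -0.002]
```

Request:
step_arm([
  [[0,-0.1,0],[0.2,0,0.4],0],
  [[0,-0.2,0],[0.4,0,0.8],0],
  [[0,-0.3,0],[0.8,0,1.4],0],
  [[0,-0.4,0],[1.2,0,2.1],0],
  [[0,-0.403,0],[1.2,0,2.1],0],
])

```text
t: 11.45
eef_pos: [0.5465, -0.1525, 0.2199]
tcp_rot: [[0.307, 0.862, -0.403], [0.533, -0.507, -0.677], [-0.788, -0.007, -0.615]]
contact_force: [0.0, -0.0, -1.3]
gripper_width: 0.0856
grip_force: 0.0
```

```bash
python3 -c "
from h import *
R=tilt(BA,-52);G=BW+[0,0,.033];pre=G-.1*R[:,2]
go(pre,R);go(G-.003*R[:,2],R)
m=viewer.camera_model('wrist');cv2.imwrite('pics/w3.png',viewer.camera('wrist'))
np.savez('w3.npz',K=m['K'],P=m['pose']);print(m['pose'][:3,3])"
```

```text
t 11.45 pos [ 0.5465 -0.1525  0.2199] w 0.0856 F [ 0.  -0.  -1.3] j [-10.  37.  70. -48.  95.  25.]
 shift cm [9.8  0.2  7.81] turn rad [-0.004  0.001  0.006]
t 11.45 pos [ 0.5465 -0.1525  0.2199] w 0.0856 F [ 0.  -0.  -1.3] j [-10.  37.  70. -48.  95.  25.]
 shift cm [ 9.81  0.24 17.51] turn rad [-0.004  0.001  0.006]
[ 0.61966733 -0.02729108  0.22651945]
```

View pics/w3.png

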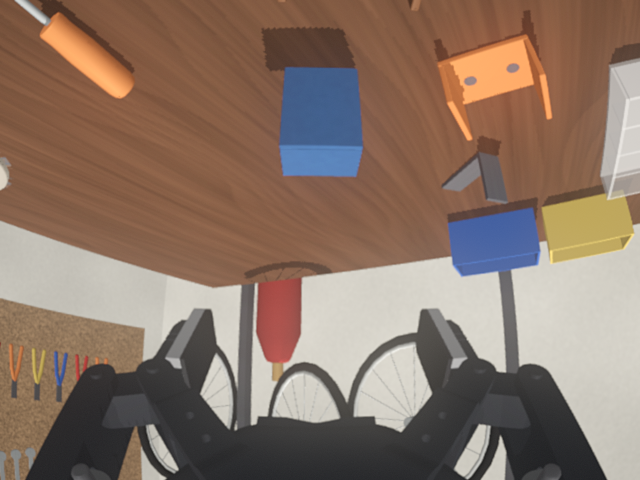

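The wrist view shows the blue bracket's web face. Its foot runs (286,67)-(356,68) and its top edge (280,146)-(362,147). I'll check that against the estimate.

```bash
python3 -c "
from h import *
f=np.load('w3.npz')
P=[wat(f,u,v,z) for u,v,z in [(286,67,0.),(356,68,0.),(280,146,.08),(362,147,.08),(283,175,.08),(359,176,.08)]]
for a,b in [(0,1),(2,3),(4,5)]:
  d=P[a]-P[b];m=(P[a]+P[b])/2;print(m.round(4),np.linalg.norm(d).round(4),np.degrees(np.arctan2(d[1],d[0])).round(1))
print('est web outer', (BW+.0025*np.array([.5075,.8616,0])).round(4))"
```

```text
[ 0.5093 -0.2204  0.    ] 0.0579 149.1
[ 0.509  -0.2208  0.08  ] 0.0585 149.1
[ 0.4875 -0.2584  0.08  ] 0.0621 148.9
est web outer [ 0.5081 -0.2198  0.    ]
```

```bash
python3 -c "
from h import *
W=np.array([.509,-.2206,0]);e=np.array([.515,.857,0]);x=np.array([.857,-.515,0])
for u,v in [(338,249),(359,260.5),(374,239),(354,225)]:
  for z in (0,.045):
    p=at('top',u,v,z);print(u,v,z,p.round(3),'back %.3f lat %.3f'%((p-W)@e,(p-W)@x))
t=cv2.imread('pics/top0.png');s=cv2.imread('pics/side0.png')
c=np.hstack([cv2.resize(t[215:275,325:385],(380,380),interpolation=3),cv2.resize(s[190:245,295:350],(380,380),interpolation=3)]);cv2.imwrite('pics/brown.png',c)"
```

```text
338 249 0 [ 0.573 -0.076  0.   ] back 0.157 lat -0.020
338 249 0.045 [ 0.565 -0.073  0.045] back 0.155 lat -0.028
359 260.5 0 [ 0.541 -0.127  0.   ] back 0.097 lat -0.021
359 260.5 0.045 [ 0.534 -0.122  0.045] back 0.098 lat -0.029
374 239 0 [ 0.594 -0.169  0.   ] back 0.088 lat 0.046
374 239 0.045 [ 0.585 -0.162  0.045] back 0.089 lat 0.035
354 225 0 [ 0.633 -0.12   0.   ] back 0.150 lat 0.055
354 225 0.045 [ 0.623 -0.116  0.045] back 0.148 lat 0.043
```

View pics/brown.png

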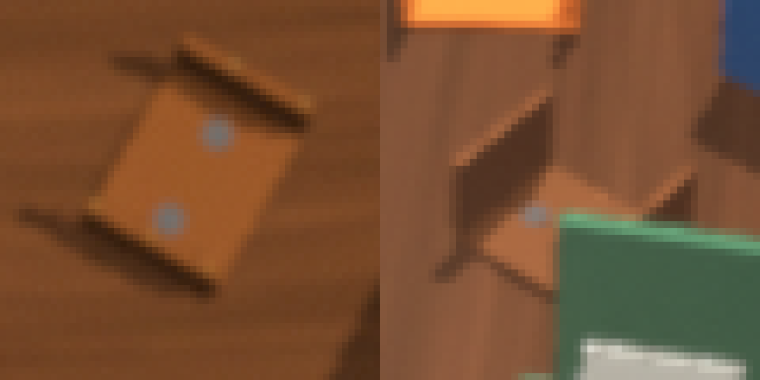

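Brown lies on its web with its flanges up, 45 mm high, behind the blue bracket. The tilted gripper clears it by about 1 cm with the grasp raised to z 37 mm.

```bash
sed -i 's/^BA=.*/BA=np.radians(-31); BW=np.array([.5077,-.2227,0])/' h.py; python3 -c "
from h import *
R=tilt(BA,-52);G=BW+[0,0,.037];go(G-.1*R[:,2],R);go(G-.002*R[:,2],R)"
```

```text
t 11.50 pos [ 0.5468 -0.153   0.2214] w 0.0858 F [0.3 0.  0.1] j [-10.  37.  69. -48.  95.  25.]
 shift cm [9.58 0.3  7.69] turn rad [ 0.004 -0.004  0.009]
t 11.50 pos [ 0.5468 -0.153   0.2214] w 0.0858 F [0.3 0.  0.1] j [-10.  37.  69. -48.  95.  25.]
 shift cm [ 9.54  0.26 17.49] turn rad [ 0.004 -0.004  0.009]
```

Request:
step_arm([
  [[0,0,0],[2.4,0.1,1.9],0],
  [[0,0,0],[4.8,0.2,3.8],0],
  [[0,0,0],[7.2,0.3,5.8],0],
  [[0,0,0.008],[9.5,0.3,7.6],0],
  [[0,0,0.008],[9.5,0.3,7.6],0],
])

```text
t: 11.92
eef_pos: [0.5474, -0.1564, 0.0982]
tcp_rot: [[0.319, 0.857, -0.404], [0.532, -0.515, -0.672], [-0.784, -0.0, -0.62]]
contact_force: [-0.3, 0.3, -0.3]
gripper_width: 0.0854
grip_force: 0.0
```

```bash
python3 -c "
from h import *
R=tilt(BA,-52);G=BW+[0,0,.037];go(G-.002*R[:,2],R)"
```

```text
t 11.92 pos [ 0.5474 -0.1564  0.0982] w 0.0854 F [-0.3  0.3 -0.3] j [-11.  45.  75. -47.  85.  36.]
 shift cm [0.01 0.01 9.65] turn rad [-0.    -0.006  0.   ]
```

Aligned. I'll advance slowly and check, then close.

Request:
step_arm([
  [[0,0,0],[0,0,2.2],0],
  [[0,0,0],[0,0,4.4],0],
  [[0,0,0],[0,0,6.4],0],
  [[0,0,0],[0,0,8.4],0],
  [[0,0,0],[0,0,9.6],0],
], squeeze=80)

```text
t: 12.33
eef_pos: [0.5104, -0.2228, 0.0439]
tcp_rot: [[0.325, 0.857, -0.399], [0.529, -0.515, -0.675], [-0.784, 0.008, -0.621]]
contact_force: [-0.9, -0.3, -0.4]
gripper_width: 0.0854
grip_force: 0.0
```

Request:
step_arm([
  [[0,0,0],[0,0,0],0.1],
  [[0,0,0],[0,0,0],0.15],
  [[0,0,0],[0,0,0],0.2],
  [[0,0,0],[0,0,0],0.22],
  [[0,0,0],[0,0,0],0.24],
])

```text
t: 12.75
eef_pos: [0.5112, -0.2206, 0.0432]
tcp_rot: [[0.323, 0.859, -0.398], [0.529, -0.512, -0.676], [-0.785, 0.008, -0.62]]
contact_force: [-0.3, -0.2, 0.2]
gripper_width: 0.0651
grip_force: 0.0
```

```bash
python3 -c "
from h import *
R=tilt(BA,-52);G=BW+[0,0,.037];go(G-.002*R[:,2],R);print(robot.observe()['grip_force'])"
```

```text
t 12.75 pos [ 0.5112 -0.2206  0.0432] w 0.0651 F [-0.3 -0.2  0.2] j [-17.  47.  83. -52.  75.  40.]
 shift cm [ 0.27 -0.2   0.46] turn rad [ 0.007 -0.005 -0.004]
0.0
```

Request:
step_arm([
  [[0,0,0],[0,-0.1,0],0.22],
  [[0,0,0],[0.1,-0.2,0.2],0.22],
  [[0,0,0],[0.25,-0.2,0.45],0.22],
  [[0,0,0],[0.25,-0.2,0.45],0.24],
  [[0,0,0],[0.25,-0.2,0.45],0.26],
])

```text
t: 13.17
eef_pos: [0.5077, -0.2218, 0.0375]
tcp_rot: [[0.322, 0.858, -0.4], [0.529, -0.513, -0.676], [-0.785, 0.006, -0.619]]
contact_force: [-0.2, -1.0, 0.8]
gripper_width: 0.0631
grip_force: 0.0
```

Request:
step_arm([
  [[0,0,0],[0,0,0],0.28],
  [[0,0,0],[0,0,0],0.3],
  [[0,0,0],[0,0,0],0.35],
  [[0,0,0],[0,0,0],0.5],
  [[0,0,0],[0,0,0],1],
])

```text
t: 13.58
eef_pos: [0.508, -0.2218, 0.0381]
tcp_rot: [[0.322, 0.858, -0.399], [0.529, -0.513, -0.676], [-0.785, 0.007, -0.619]]
contact_force: [1.3, 2.5, 3.9]
gripper_width: 0.0582
grip_force: 84.7
```

Request:
step_arm([
  [[0,0,0],[0,0,0],1],
  [[0,0,0],[0,0,0],1],
  [[0,0,0],[0,0,0],1],
  [[0,0,0],[0,0,0],1],
  [[0,0,0],[0,0,0],1],
])

```text
t: 14.0
eef_pos: [0.508, -0.2218, 0.0381]
tcp_rot: [[0.322, 0.858, -0.399], [0.529, -0.513, -0.676], [-0.785, 0.007, -0.619]]
contact_force: [1.2, 1.8, 5.1]
gripper_width: 0.0582
grip_force: 84.8
```

```bash
python3 -c "
from h import *
R=tilt(BA,-52);G=BW+[0,0,.037];go(G-.002*R[:,2],R);s=robot.observe();print(s['grip_force']);np.savez('grasp.npz',p=s['eef_pos'],R=s['tcp_rot'])"
```

```text
t 14.00 pos [ 0.508  -0.2218  0.0381] w 0.0582 F [1.2 1.8 5.1] j [-17.  48.  84. -53.  74.  41.]
 shift cm [ 0.03  0.02 -0.06] turn rad [ 0.006 -0.004 -0.004]
84.83296394348145
```

```bash
cat >> h.py <<'E'
from scipy.spatial.transform import Slerp
def Tm(R,p):T=np.eye(4);T[:3,:3]=R;T[:3,3]=p;return T
def cur():s=robot.observe();return Tm(s['tcp_rot'],s['eef_pos'])
def plan(T0,T1,n):
    sl=Slerp([0,1],Ro.from_matrix([T0[:3,:3],T1[:3,:3]]));f=lambda u:Tm(sl(u).as_matrix(),T0[:3,3]*(1-u)+T1[:3,3]*u)
    for c in range(n):
        A=f(c/n)
        for k in range(1,6):
            D=np.linalg.inv(A)@f((c+k/5)/n);print([list(map(float,Ro.from_matrix(D[:3,:3]).as_rotvec().round(3))),list(map(float,(D[:3,3]*100).round(2)))])
        print()
def target(q,off=np.eye(4)):
    B=Tm(Rz(jg[2])@np.diag([1.,-1,-1]),J(q));return B@np.linalg.inv(np.load('TB.npy'))
E
python3 -c "
from h import *
g=np.load('grasp.npz');T=Tm(g['R'],g['p'])
x=np.array([np.cos(BA),np.sin(BA),0]);z=np.array([np.sin(BA),-np.cos(BA),0]);
o=np.array([.509,-.2206,.04]);o+=x*((g['p']-o)@g['R'][:,1])
B=Tm(np.c_[x,np.cross(z,x),z],o);TB=np.linalg.inv(T)@B;np.save('TB.npy',TB);print(TB.round(4))
H=target([0,.042,.062+.15]);print(H.round(3))
U=T.copy();U[2,3]+=.21
print('lift',(T[:3,:3].T@[0,0,.21]*100).round(2))
plan(U,H,4)"
```

```text
[[ 4.000e-03 -7.853e-01 -6.191e-01 -5.000e-04]
 [ 1.000e+00  6.900e-03 -2.300e-03  0.000e+00]
 [ 6.100e-03 -6.191e-01  7.853e-01 -2.400e-03]
 [ 0.000e+00  0.000e+00  0.000e+00  1.000e+00]]
[[ 0.069  0.996  0.058  0.548]
 [ 0.782 -0.09   0.616  0.076]
 [ 0.619  0.002 -0.785  0.21 ]
 [ 0.     0.     0.     1.   ]]
lift [-16.49   0.15 -13.  ]
[[-0.003, 0.077, -0.025], [1.0, -0.59, -0.97]]
[[-0.005, 0.154, -0.049], [2.0, -1.18, -1.94]]
[[-0.008, 0.232, -0.074], [3.0, -1.78, -2.91]]
[[-0.011, 0.309, -0.099], [4.0, -2.37, -3.88]]
[[-0.013, 0.386, -0.124], [5.0, -2.96, -4.85]]

[[-0.003, 0.077, -0.025], [1.35, -0.43, -0.52]]
[[-0.005, 0.154, -0.049], [2.71, -0.87, -1.03]]
[[-0.008, 0.232, -0.074], [4.06, -1.3, -1.55]]
[[-0.011, 0.309, -0.099], [5.42, -1.74, -2.07]]
[[-0.013, 0.386, -0.124], [6.77, -2.17, -2.58]]

[[-0.003, 0.077, -0.025], [1.49, -0.25, 0.04]]
[[-0.005, 0.154, -0.049], [2.98, -0.51, 0.07]]
[[-0.008, 0.232, -0.074], [4.48, -0.76, 0.11]]
[[-0.011, 0.309, -0.099], [5.97, -1.01, 0.14]]
[[-0.013, 0.386, -0.124], [7.46, -1.27, 0.18]]

[[-0.003, 0.077, -0.025], [1.39, -0.08, 0.6]]
[[-0.005, 0.154, -0.049], [2.78, -0.15, 1.2]]
[[-0.008, 0.232, -0.074], [4.17, -0.23, 1.79]]
[[-0.011, 0.309, -0.099], [5.55, -0.31, 2.39]]
[[-0.013, 0.386, -0.124], [6.94, -0.38, 2.99]]
```

Request:
step_arm([
  [[0,0,0],[-0.4,0,-0.3],1],
  [[0,0,0],[-1.2,0,-0.9],1],
  [[0,0,0],[-2.4,0,-1.9],1],
  [[0,0,0],[-4,0,-3.1],1],
  [[0,0,0],[-5.5,0,-4.3],1],
])

```text
t: 14.42
eef_pos: [0.5071, -0.2219, 0.1094]
tcp_rot: [[0.322, 0.858, -0.4], [0.529, -0.513, -0.676], [-0.785, 0.006, -0.619]]
contact_force: [0.9, 0.1, -1.3]
gripper_width: 0.0582
grip_force: 85.4
```

Request:
step_arm([
  [[0,0,0],[-2.4,0,-1.9],1],
  [[0,0,0],[-5,0,-4],1],
  [[0,0,0],[-7.6,0,-6],1],
  [[0,0,0],[-10,0,-7.9],1],
  [[0,0,0],[-11,0,-8.7],1],
])

```text
t: 14.83
eef_pos: [0.5068, -0.2213, 0.2532]
tcp_rot: [[0.327, 0.858, -0.396], [0.527, -0.513, -0.677], [-0.784, 0.013, -0.62]]
contact_force: [0.1, 0.2, -1.0]
gripper_width: 0.0582
grip_force: 85.5
```

```bash
python3 -c "
from h import *
s=robot.observe();print(s['eef_pos'],s['contact_force'],s['gripper_width'],s['joints'].round(0) if hasattr(s['joints'],'round') else s['joints'])
cv2.imwrite('pics/w4.png',viewer.camera('wrist')[100:480])"
```

```text
[ 0.50675781 -0.22129226  0.25320952] [ 0.08312701  0.15867636 -1.01426236] 0.05817433115236978 [-17.  31.  74. -50.  90.  21.]
```

View pics/w4.png

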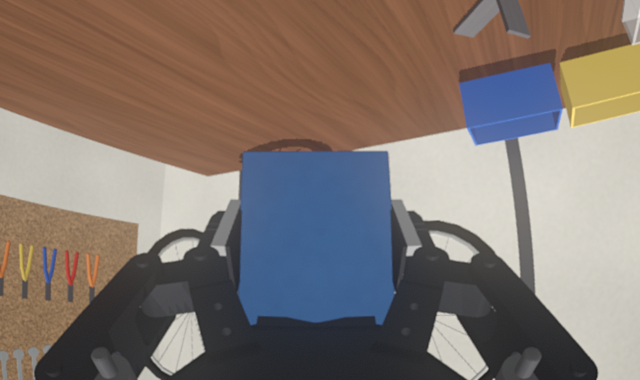

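The bracket is held squarely, its web between the pads at (240-390, 150-320 in the crop). Now turn and carry.

Request:
step_arm([
  [[-0.003,0.077,-0.025],[1.0,-0.59,-0.97],1],
  [[-0.005,0.154,-0.049],[2.0,-1.18,-1.94],1],
  [[-0.008,0.232,-0.074],[3.0,-1.78,-2.91],1],
  [[-0.011,0.309,-0.099],[4.0,-2.37,-3.88],1],
  [[-0.013,0.386,-0.124],[5.0,-2.96,-4.85],1],
])

```text
t: 15.3
eef_pos: [0.5164, -0.1457, 0.2373]
tcp_rot: [[0.339, 0.905, -0.259], [0.805, -0.421, -0.418], [-0.487, -0.067, -0.871]]
contact_force: [-0.5, -0.2, -1.4]
gripper_width: 0.0582
grip_force: 85.5
```

Request:
step_arm([
  [[-0.003,0.077,-0.025],[1.35,-0.43,-0.52],1],
  [[-0.005,0.154,-0.049],[2.71,-0.87,-1.03],1],
  [[-0.008,0.232,-0.074],[4.06,-1.3,-1.55],1],
  [[-0.011,0.309,-0.099],[5.42,-1.74,-2.07],1],
  [[-0.013,0.386,-0.124],[6.77,-2.17,-2.58],1],
])

```text
t: 15.72
eef_pos: [0.5264, -0.0714, 0.2281]
tcp_rot: [[0.298, 0.947, -0.122], [0.948, -0.308, -0.08], [-0.113, -0.092, -0.989]]
contact_force: [0.2, -0.4, -1.0]
gripper_width: 0.0578
grip_force: 85.5
```

Request:
step_arm([
  [[-0.003,0.077,-0.025],[1.49,-0.25,0.04],1],
  [[-0.005,0.154,-0.049],[2.98,-0.51,0.07],1],
  [[-0.008,0.232,-0.074],[4.48,-0.76,0.11],1],
  [[-0.011,0.309,-0.099],[5.97,-1.01,0.14],1],
  [[-0.013,0.386,-0.124],[7.46,-1.27,0.18],1],
])

```text
t: 16.13
eef_pos: [0.5363, 0.0028, 0.2188]
tcp_rot: [[0.203, 0.979, -0.011], [0.939, -0.191, 0.286], [0.278, -0.069, -0.958]]
contact_force: [0.2, -0.2, -1.8]
gripper_width: 0.0583
grip_force: 85.5
```

Request:
step_arm([
  [[-0.003,0.077,-0.025],[1.39,-0.08,0.6],1],
  [[-0.005,0.154,-0.049],[2.78,-0.15,1.2],1],
  [[-0.008,0.232,-0.074],[4.17,-0.23,1.79],1],
  [[-0.011,0.309,-0.099],[5.55,-0.31,2.39],1],
  [[-0.013,0.386,-0.124],[6.94,-0.38,2.99],1],
])

```text
t: 16.55
eef_pos: [0.5463, 0.077, 0.2094]
tcp_rot: [[0.071, 0.996, 0.055], [0.779, -0.09, 0.62], [0.623, -0.001, -0.782]]
contact_force: [0.2, -0.3, -1.3]
gripper_width: 0.0579
grip_force: 85.5
```

```bash
python3 -c "
from h import *
H=target([0,.042,.062+.15]);go(H[:3,3],H[:3,:3])
m=viewer.camera_model('wrist');w=viewer.camera('wrist');np.savez('w5.npz',K=m['K'],P=m['pose'])
s=viewer.camera('side');c=cv2.resize(s[170:330,270:400],(390,480),interpolation=3)
cv2.imwrite('pics/side5.png',s)
cv2.imwrite('pics/w5.png',np.hstack([w[:,110:520],c]))"
```

```text
t 16.55 pos [0.5463 0.077  0.2094] w 0.0579 F [ 0.2 -0.3 -1.3] j [-20.  26.  85.  37.  82. -24.]
 shift cm [-0.02  0.2  -0.15] turn rad [-0.003 -0.005 -0.002]
```

View pics/w5.png

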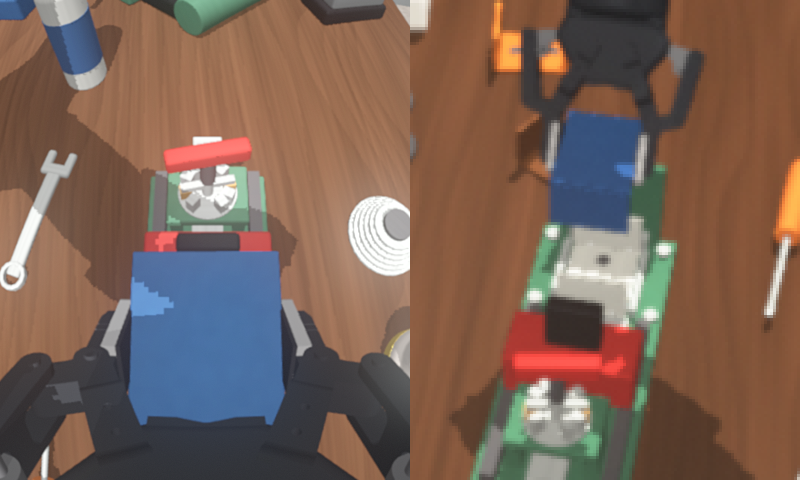

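Left is the wrist view, with the bracket open side down and its far web edge at full-frame (243,252)-(388,252). Right is the side view: the T-handle is turned, the jaw is back and the bed is free. I'll check the held pose and plan the descent.

```bash
python3 -c "
from h import *
f=np.load('w5.npz');TB=np.load('TB.npy');B=cur()@TB
b=np.c_[B[:3,:3],inJ(B[:3,3])];print('held bracket in jig',b[:,3].round(4),'z',B[:3,2].round(3),'yaw',(np.arctan2(B[1,0],B[0,0])-jg[2]).round(3))
for u in (243,388):
  p=wat(f,u,252,B[2,3]);print('corner jig',inJ(p).round(4),'exp',[inJ((B@[sx*.03,-.04,0,1])[:3]).round(4) for sx in(-1,1)][u>300])
H=target([0,.042,.062+.15])
for h in (.062+.05,.062+.003): T=target([0,.042,h]);go(T[:3,3],T[:3,:3])
"
```

```text
held bracket in jig [-0.0025  0.0429  0.2097] z [-0.007  0.003 -1.   ] yaw 0.001
corner jig [-0.0315  0.0836  0.2097] exp [-0.0325  0.0829  0.21  ]
corner jig [0.0279 0.0832 0.2097] exp [0.0275 0.0829 0.2096]
t 16.65 pos [0.5458 0.0769 0.2081] w 0.0577 F [-0.3  0.5 -1. ] j [-20.  26.  85.  37.  82. -24.]
 shift cm [-6.14  0.3   7.6 ] turn rad [-0.006 -0.003 -0.004]
t 16.65 pos [0.5458 0.0769 0.2081] w 0.0577 F [-0.3  0.5 -1. ] j [-20.  26.  85.  37.  82. -24.]
 shift cm [-9.06  0.33 11.28] turn rad [-0.006 -0.003 -0.004]
```

Request:
step_arm([
  [[0,0,0],[-1.2,0.1,1.5],1],
  [[0,0,0],[-2.4,0.2,3.0],1],
  [[-0.005,-0.003,-0.003],[-3.7,0.3,4.6],1],
  [[-0.005,-0.003,-0.003],[-5.0,0.3,6.2],1],
  [[-0.005,-0.003,-0.003],[-6.1,0.3,7.6],1],
])

```text
t: 17.07
eef_pos: [0.5493, 0.0748, 0.1113]
tcp_rot: [[0.069, 0.996, 0.059], [0.785, -0.09, 0.612], [0.615, 0.004, -0.788]]
contact_force: [-0.0, 1.0, -0.8]
gripper_width: 0.0581
grip_force: 85.6
```

Request:
step_arm([
  [[0,0,0],[0,0,0],1],
  [[0,0,0],[-0.6,0,0.8],1],
  [[0,0,0],[-1.2,0,1.5],1],
  [[0,0,0],[-1.5,0,1.9],1],
  [[0,0,0],[-1.5,0,1.9],1],
])

```text
t: 17.48
eef_pos: [0.5497, 0.0752, 0.088]
tcp_rot: [[0.068, 0.996, 0.06], [0.784, -0.09, 0.614], [0.617, 0.005, -0.787]]
contact_force: [0.1, -0.4, -1.5]
gripper_width: 0.0581
grip_force: 85.8
```

```bash
python3 -c "
from h import *
B=cur()@np.load('TB.npy');print(inJ(B[:3,3]).round(4),B[:3,2].round(3),(np.arctan2(B[1,0],B[0,0])-jg[2]).round(3))
T=target([0,.041,.064]);go(T[:3,3],T[:3,:3])
w=viewer.camera('wrist');s=viewer.camera('side');t=viewer.camera('top')
cv2.imwrite('pics/w6.png',np.hstack([cv2.resize(t[215:305,190:340],(450,270),interpolation=3),cv2.resize(s[190:310,280:420],(315,270),interpolation=3)]))
"
```

```text
[0.0015 0.0416 0.0895] [ 0.002 -0.003 -1.   ] 0.0
t 17.48 pos [0.5497 0.0752 0.088 ] w 0.0581 F [ 0.1 -0.4 -1.5] j [-20.  36.  92.  40.  69. -35.]
 shift cm [-1.62 -0.17  1.97] turn rad [0.002 0.002 0.002]
```

View pics/w6.png

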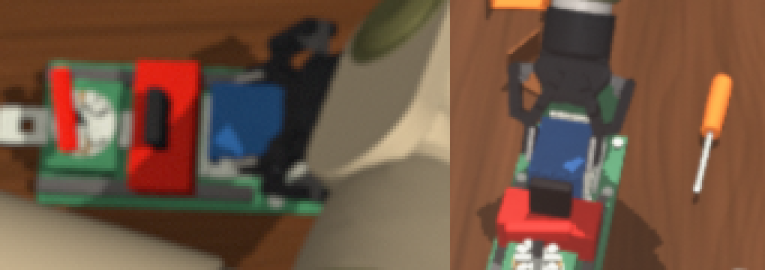

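Both views show the bracket lined up over bed and groove, with no contact force. Lower slowly.

Request:
step_arm([
  [[0,0,0],[-0.3,-0.1,0.4],1],
  [[0,0,0],[-0.6,-0.1,0.8],1],
  [[0,0,0],[-0.9,-0.15,1.15],1],
  [[0,0,0],[-1.2,-0.15,1.5],1],
  [[0,0,0],[-1.4,-0.15,1.75],1],
])

```text
t: 18.05
eef_pos: [0.5484, 0.0758, 0.0663]
tcp_rot: [[0.068, 0.996, 0.06], [0.782, -0.09, 0.617], [0.619, 0.005, -0.785]]
contact_force: [-1.5, 4.8, 12.9]
gripper_width: 0.0583
grip_force: 92.3
```

```bash
python3 -c "
from h import *
B=cur()@np.load('TB.npy');print(inJ(B[:3,3]).round(4),B[:3,2].round(3),(np.arctan2(B[1,0],B[0,0])-jg[2]).round(3))
T=target([0,.041,.062]);go(T[:3,3],T[:3,:3])"
```

```text
[0.0002 0.042  0.0679] [ 0.003  0.    -1.   ] -0.0
t 18.05 pos [0.5484 0.0758 0.0663] w 0.0583 F [-1.5  4.8 12.9] j [-20.  38.  93.  41.  67. -37.]
 shift cm [-0.45 -0.02  0.4 ] turn rad [ 0.002 -0.     0.002]
```

```bash
python3 -c "
from h import *
s=robot.observe();print(s['contact_force'].round(2),s['torque'].round(3),s['tcp_rot'].round(3))
Rj=Rz(-jg[2]);F=Rj@s['contact_force'];M=Rj@s['torque'];print('jig F',F.round(2),'M',M.round(3),'r',(np.cross(F,M)/(F@F)).round(4),'tcp',inJ(s['eef_pos']).round(4))"
```

```text
[-1.47  4.82 12.87] [1.5   0.563 0.075] [[ 0.068  0.996  0.06 ]
 [ 0.782 -0.09   0.617]
 [ 0.619  0.005 -0.785]]
jig F [-1.87  4.68 12.87] M [1.447 0.686 0.075] r [-0.0444  0.0983 -0.0422] tcp [0.0002 0.0439 0.0663]
```

Request:
step_arm([
  [[0,0,0],[0.06,0,-0.08],1],
  [[0,0,0],[0.12,0,-0.16],1],
  [[0,0,0],[0.18,0,-0.24],1],
  [[0,0,0],[0.18,0,-0.24],1],
  [[0,0,0],[0.18,0,-0.24],1],
])

```text
t: 18.47
eef_pos: [0.5486, 0.0749, 0.0691]
tcp_rot: [[0.067, 0.996, 0.061], [0.784, -0.09, 0.614], [0.617, 0.006, -0.787]]
contact_force: [0.2, -0.3, -1.7]
gripper_width: 0.0586
grip_force: 85.7
```

```bash
python3 -c "
from h import *
s=robot.observe();print(s['contact_force'].round(2),s['torque'].round(3),s['eef_pos'].round(4))"
```

```text
[ 0.24 -0.29 -1.71] [-0.372 -0.029 -0.057] [0.5486 0.0749 0.0691]
```

Request:
step_arm([
  [[0,0,0],[-0.04,0,0.05],1],
  [[0,0,0],[-0.06,0,0.08],1],
  [[0,0,0],[-0.08,0,0.1],1],
  [[0,0,0],[-0.08,0,0.1],1],
  [[0,0,0],[-0.08,0,0.1],1],
])

```text
t: 18.88
eef_pos: [0.5485, 0.0752, 0.068]
tcp_rot: [[0.067, 0.996, 0.06], [0.784, -0.09, 0.615], [0.617, 0.006, -0.787]]
contact_force: [0.3, 0.1, 0.4]
gripper_width: 0.0577
grip_force: 86.5
```

Request:
step_arm([
  [[0,0,0],[-0.04,0,0.05],1],
  [[0,0,0],[-0.06,0,0.08],1],
  [[0,0,0],[-0.08,0,0.1],1],
  [[0,0,0],[-0.08,0,0.1],1],
  [[0,0,0],[-0.08,0,0.1],1],
])

```text
t: 19.3
eef_pos: [0.5486, 0.0752, 0.0669]
tcp_rot: [[0.067, 0.996, 0.061], [0.784, -0.09, 0.615], [0.618, 0.006, -0.786]]
contact_force: [0.0, 1.5, 3.5]
gripper_width: 0.0585
grip_force: 88.1
```

```bash
python3 -c "
from h import *
s=robot.observe();B=cur()@np.load('TB.npy');print(s['contact_force'].round(2),s['torque'].round(3),inJ(B[:3,3]).round(4),B[:3,2].round(4))
P=viewer.camera_model('wrist');print(P['pose'][:3,3].round(3))
w=viewer.camera('wrist');np.savez('w7.npz',K=P['K'],P=P['pose']);cv2.imwrite('pics/w7.png',w)
hsv=cv2.cvtColor(w,cv2.COLOR_BGR2HSV)
for u in (260,290,320,350,370):
  col=w[150:300,u].astype(int);print(u,[(150+i,*col[i]) for i in range(60,130,4)])
" | cut -c1-900
```

```text
[0.   1.46 3.48] [ 0.246  0.124 -0.035] [0.0004 0.0414 0.0684] [ 0.0039 -0.0022 -1.    ]
[0.547 0.069 0.211]
260 [(210, np.int64(82), np.int64(84), np.int64(211)), (214, np.int64(77), np.int64(78), np.int64(197)), (218, np.int64(66), np.int64(66), np.int64(167)), (222, np.int64(66), np.int64(64), np.int64(165)), (226, np.int64(67), np.int64(65), np.int64(163)), (230, np.int64(69), np.int64(66), np.int64(160)), (234, np.int64(69), np.int64(65), np.int64(158)), (238, np.int64(70), np.int64(65), np.int64(158)), (242, np.int64(71), np.int64(64), np.int64(156)), (246, np.int64(136), np.int64(159), np.int64(128)), (250, np.int64(165), np.int64(177), np.int64(152)), (254, np.int64(184), np.int64(130), np.int64(101)), (258, np.int64(184), np.int64(132), np.int64(101)), (262, np.int64(182), np.int64(130), np.int64(98)), (266, np.int64(182), np.int64(131), np.int64(96)), (270, np.int64(183), np.int64(130), np.int64(95)), (274, np.int64(183), np.int64(132), np.int64(95)), (278, np.int64(183), np.int64(131
290 [(210, np.int64(82), np.int64(83), np.int64(213)), (214, np.int64(79), np.int64(79), n
[... 2813 characters left out ...]
4(219)), (226, np.int64(86), np.int64(87), np.int64(216)), (230, np.int64(86), np.int64(86), np.int64(214)), (234, np.int64(85), np.int64(85), np.int64(210)), (238, np.int64(73), np.int64(69), np.int64(173)), (242, np.int64(74), np.int64(70), np.int64(172)), (246, np.int64(137), np.int64(160), np.int64(148)), (250, np.int64(164), np.int64(176), np.int64(159)), (254, np.int64(187), np.int64(135), np.int64(126)), (258, np.int64(186), np.int64(134), np.int64(122)), (262, np.int64(187), np.int64(135), np.int64(119)), (266, np.int64(187), np.int64(134), np.int64(114)), (270, np.int64(188), np.int64(136), np.int64(112)), (274, np.int64(189), np.int64(136), np.int64(109)), (278, np.int64(188), np.i
```

```bash
python3 -c "
from h import *
f=np.load('w7.npz')
for z in (.062,.065,.068): print('blue edge z',z,inJ(wat(f,320,253,z)).round(4))
print('jaw top front',inJ(wat(f,320,216,.072)).round(4),[inJ(wat(f,320,244,z)).round(4)[1] for z in(.027,.03,.034)])
w=cv2.imread('pics/w7.png').astype(int)
# blue left/right borders along rows
for r in (260,300,340,380):
  m=(w[r,:,0]>w[r,:,2]+40)&(w[r,:,0]>90);i=np.where(m)[0];i=i[(i>200)&(i<440)];print(r,i.min(),i.max(), i.max()-i.min())
  for z in (.062,.068):print('  ',inJ(wat(f,i.min(),r,z)).round(4),inJ(wat(f,i.max(),r,z)).round(4))
b=w[:,:,0]-w[:,:,2];print([(r,b[r,320]) for r in range(380,440,4)])"
```

```text
blue edge z 0.062 [0.0025 0.0829 0.062 ]
blue edge z 0.065 [0.0024 0.082  0.065 ]
blue edge z 0.068 [0.0024 0.0811 0.068 ]
jaw top front [0.0025 0.0955 0.072 ] [np.float64(0.0985), np.float64(0.0975), np.float64(0.0962)]
260 242 388 146
   [-0.0303  0.0799  0.062 ] [0.0312 0.0796 0.062 ]
   [-0.0291  0.0782  0.068 ] [0.0299 0.0779 0.068 ]
300 241 390 149
   [-0.03    0.0628  0.062 ] [0.031  0.0625 0.062 ]
   [-0.0288  0.0618  0.068 ] [0.0298 0.0615 0.068 ]
340 240 391 151
   [-0.0299  0.0464  0.062 ] [0.0307 0.046  0.062 ]
   [-0.0287  0.046   0.068 ] [0.0295 0.0457 0.068 ]
380 239 392 153
   [-0.03    0.0302  0.062 ] [0.0306 0.0297 0.062 ]
   [-0.0288  0.0304  0.068 ] [0.0294 0.03   0.068 ]
[(380, np.int64(99)), (384, np.int64(99)), (388, np.int64(99)), (392, np.int64(97)), (396, np.int64(98)), (400, np.int64(97)), (404, np.int64(97)), (408, np.int64(97)), (412, np.int64(98)), (416, np.int64(97)), (420, np.int64(98)), (424, np.int64(18)), (428, np.int64(20)), (432, np.int64(17)), (436, np.int64(16))]
```

Request:
step_arm([
  [[0,0,0],[-0.03,0,0.04],1],
  [[0,0,0],[-0.06,0,0.08],1],
  [[0,0,0],[-0.09,0,0.11],1],
  [[0,0,0],[-0.09,0,0.11],1],
  [[0,0,0],[-0.09,0,0.11],1],
])

```text
t: 19.77
eef_pos: [0.5486, 0.0754, 0.0658]
tcp_rot: [[0.067, 0.996, 0.061], [0.783, -0.09, 0.615], [0.618, 0.006, -0.786]]
contact_force: [-1.3, 2.1, 9.5]
gripper_width: 0.0582
grip_force: 89.9
```

```bash
python3 -c "
from h import *
s=robot.observe();B=cur()@np.load('TB.npy');print(s['contact_force'].round(2),s['torque'].round(3),inJ(B[:3,3]).round(4),B[:3,2].round(4))"
```

```text
[-1.32  2.1   9.51] [ 0.7    0.323 -0.063] [0.0004 0.0417 0.0673] [ 0.0039 -0.0013 -1.    ]
```

```bash
cat > m.py <<'E'
from h import *
from scipy.optimize import brentq
P=viewer.camera_model('wrist');w=viewer.camera('wrist');f={'K':P['K'],'P':P['pose']}
w=cv2.GaussianBlur(w,(1,5),0).astype(float)
def edges(r,sig,lo,hi,th):
    s=sig[r];i=np.where(s[lo:hi]>th)[0]+lo
    a,b=i.min(),i.max();g=lambda p,q:p+(th-s[p])/(s[q]-s[p])*(q-p)
    return g(a-1,a),g(b+1,b)
def zw(r,e,W):
    d=lambda z:np.linalg.norm(wat(f,e[0],r,z)-wat(f,e[1],r,z))-W
    return brentq(d,-.05,.15)
red=w[:,:,2]-w[:,:,0];blue=w[:,:,0]-w[:,:,2]
for r in (205,208,211,214):
    e=edges(r,red,200,450,40);print('jaw',r,np.round(e,1),'z for .104: %.4f'%zw(r,e,.104),inJ(wat(f,*[e[0],r],.072)).round(4),inJ(wat(f,e[1],r,.072)).round(4))
for r in range(256,412,20):
    e=edges(r,blue,200,440,40);z=zw(r,e,.06);print('blue',r,np.round(e,1),'z %.4f'%z,inJ(wat(f,320,r,z))[1].round(3))
E
python3 m.py
```

```text
m.py:7: RuntimeWarning: divide by zero encountered in scalar divide
  a,b=i.min(),i.max();g=lambda p,q:p+(th-s[p])/(s[q]-s[p])*(q-p)
h.py:22: RuntimeWarning: invalid value encountered in scalar divide
  q=np.array([d[0]/r*np.sin(th),-d[1]/r*np.sin(th),-np.cos(th)]);w=P[:3,:3]@q;o=P[:3,3];return o+w*(z-o[2])/w[2]
h.py:22: RuntimeWarning: invalid value encountered in sin
  q=np.array([d[0]/r*np.sin(th),-d[1]/r*np.sin(th),-np.cos(th)]);w=P[:3,:3]@q;o=P[:3,3];return o+w*(z-o[2])/w[2]
h.py:22: RuntimeWarning: invalid value encountered in cos
  q=np.array([d[0]/r*np.sin(th),-d[1]/r*np.sin(th),-np.cos(th)]);w=P[:3,:3]@q;o=P[:3,3];return o+w*(z-o[2])/w[2]
Traceback (most recent call last):
  File "m.py", line 14, in <module>
    e=edges(r,red,200,450,40);print('jaw',r,np.round(e,1),'z for .104: %.4f'%zw(r,e,.104),inJ(wat(f,*[e[0],r],.072)).round(4),inJ(wat(f,e[1],r,.072)).round(4))
                                                                             ~~^^^^^^^^^^
  File "m.py", line 11, in zw
    return brentq(d,-.05,.15)
ValueError: The function value at x=-0.05 is NaN; solver cannot continue.
```

```bash
sed -i 's/^red=.*/red=w[:,:,2]-w[:,:,1];blue=w[:,:,0]-w[:,:,2]/; s/red,200,450,40/red,120,520,75/; s/for r in (205,208,211,214)/for r in (203,206,209,212)/' m.py; sed -i 's/^for r in range(256/jb=red;print([int(x) for x in red[209,140:500:12]])\nfor r in range(256/' m.py; python3 m.py
```

```text
jaw 203 [192.4 434.2] z for .104: 0.0697 [-0.0514  0.1018  0.072 ] [0.0509 0.1014 0.072 ]
jaw 206 [191.9 434.5] z for .104: 0.0697 [-0.0514  0.1005  0.072 ] [0.0509 0.1    0.072 ]
jaw 209 [191.7 434.8] z for .104: 0.0695 [-0.0514  0.0991  0.072 ] [0.0508 0.0986 0.072 ]
jaw 212 [191.7 434.8] z for .104: 0.0690 [-0.0512  0.0977  0.072 ] [0.0506 0.0972 0.072 ]
[35, 36, 38, 40, 43, 127, 127, 126, 128, 127, 127, 129, 130, 131, 132, 146, 132, 129, 129, 128, 128, 126, 126, 126, 125, 64, 59, 56, 51, 50]
blue 256 [242.2 387.7] z 0.0647 0.081
blue 276 [240.9 389.5] z 0.0654 0.072
blue 296 [239.7 391. ] z 0.0661 0.064
blue 316 [240.5 390.8] z 0.0634 0.056
blue 336 [239.8 391.5] z 0.0633 0.048
blue 356 [239.2 392.2] z 0.0635 0.04
blue 376 [238.8 392.7] z 0.0635 0.033
blue 396 [237.5 394.1] z 0.0655 0.025
```

Contact geometry explains it. The finger undersides (y 37 mm, z 56.5 mm) are riding on the end of the aluminium flange, because both brackets are 60 mm long. I'll set the blue one on open bench, open side down, then regrip it vertically nearer its outer flange, where the pads clear the aluminium.

```bash
python3 -c "
from h import *
TB=np.load('TB.npy');U=cur();R=U[:3,:3]
print('up12',(R.T@[0,0,.12]*100).round(2))
def tw(p):
    B=Tm(Rz(jg[2])@np.diag([1.,-1,-1]),p);return B@np.linalg.inv(TB)
P=tw(np.array([.48,-.23,.045+.10]));U[2,3]+=.12
print('trans',(R.T@(P[:3,3]-U[:3,3])*100).round(2),P[:3,3])"
```

```text
up12 [ 7.42  0.08 -9.43]
trans [-26.85  -4.11 -15.77] [ 0.48017362 -0.22812212  0.14344977]
```

Request:
step_arm([
  [[0,0,0],[0.6,0,-0.8],1],
  [[0,0,0],[2.0,0,-2.5],1],
  [[0,0,0],[3.7,0,-4.7],1],
  [[0,0,0],[5.6,0,-7.1],1],
  [[0,0,0],[7.4,0.1,-9.4],1],
])

```text
t: 20.28
eef_pos: [0.5484, 0.0749, 0.1862]
tcp_rot: [[0.068, 0.996, 0.06], [0.785, -0.09, 0.613], [0.616, 0.006, -0.787]]
contact_force: [1.1, -0.2, -0.9]
gripper_width: 0.0581
grip_force: 85.9
```

Request:
step_arm([
  [[0,0,0],[-2.0,-0.3,-1.6],1],
  [[0,0,0],[-5.0,-0.8,-3.9],1],
  [[0,0,0],[-8.0,-1.3,-6.3],1],
  [[0,0,0],[-11.0,-1.9,-8.6],1],
  [[0,0,0],[-14.0,-2.4,-11.0],1],
])

```text
t: 20.7
eef_pos: [0.5079, -0.1017, 0.1849]
tcp_rot: [[0.067, 0.996, 0.06], [0.785, -0.09, 0.613], [0.616, 0.006, -0.787]]
contact_force: [0.6, -0.3, -0.8]
gripper_width: 0.0583
grip_force: 85.9
```

Request:
step_arm([
  [[0,0,0],[-3.0,-0.5,-2.3],1],
  [[0,0,0],[-6.0,-1.0,-4.7],1],
  [[0,0,0],[-8.6,-1.5,-6.7],1],
  [[0,0,0],[-10.2,-1.7,-8.0],1],
  [[0,0,0],[-10.2,-1.7,-8.0],1],
])

```text
t: 21.12
eef_pos: [0.4795, -0.2318, 0.1842]
tcp_rot: [[0.071, 0.995, 0.063], [0.785, -0.095, 0.612], [0.615, 0.006, -0.788]]
contact_force: [-0.1, 0.2, -1.2]
gripper_width: 0.0582
grip_force: 85.9
```

```bash
python3 -c "
from h import *
TB=np.load('TB.npy');U=cur();R=U[:3,:3]
B=Tm(Rz(jg[2])@np.diag([1.,-1,-1]),np.array([.48,-.23,.052]));P=B@np.linalg.inv(TB)
go(P[:3,3],P[:3,:3]);print((U@TB)[:3,3].round(4))"
```

```text
t 21.12 pos [ 0.4795 -0.2318  0.1842] w 0.0582 F [-0.1  0.2 -1.2] j [-50.  33.  77.  26.  98. -48.]
 shift cm [-7.94 -0.05 10.78] turn rad [ 0.006  0.005 -0.001]
[ 0.4793 -0.2337  0.1858]
```

Request:
step_arm([
  [[0,0,0],[-1.8,0,2.3],1],
  [[0.004,0.003,0],[-3.7,0,4.7],1],
  [[0.006,0.005,0],[-5.6,0,7.1],1],
  [[0.006,0.005,0],[-7.4,0,9.4],1],
  [[0.006,0.005,0],[-8.0,0,10.3],1],
])

```text
t: 21.53
eef_pos: [0.4802, -0.2257, 0.0512]
tcp_rot: [[0.069, 0.996, 0.051], [0.779, -0.086, 0.621], [0.623, -0.003, -0.782]]
contact_force: [-0.3, 0.6, -1.6]
gripper_width: 0.0582
grip_force: 85.8
```

Request:
step_arm([
  [[0,0,0],[-0.05,0,0.07],1],
  [[0,0,0],[-0.12,0,0.15],1],
  [[0,0,0],[-0.18,0,0.23],1],
  [[0,0,0],[-0.25,0,0.31],1],
  [[0,0,0],[-0.25,0,0.31],1],
])

```text
t: 21.95
eef_pos: [0.4814, -0.2272, 0.0512]
tcp_rot: [[0.066, 0.996, 0.056], [0.782, -0.086, 0.618], [0.62, 0.003, -0.784]]
contact_force: [-0.3, 0.6, -1.5]
gripper_width: 0.0581
grip_force: 85.8
```

```bash
python3 -c "
from h import *
B=cur()@np.load('TB.npy');print(B[:3,3].round(4),B[:3,2].round(4));s=robot.observe();print(s['contact_force'],s['torque'])"
```

```text
[ 0.4813 -0.2291  0.0528] [ 7.0e-04  1.2e-03 -1.0e+00]
[-0.34041986  0.62945233 -1.46315249] [-0.39551209  0.01095717 -0.04001295]
```

Request:
step_arm([
  [[0,0,0],[-0.1,0,0.12],1],
  [[0,0,0],[-0.2,0,0.24],1],
  [[0,0,0],[-0.3,0,0.37],1],
  [[0,0,0],[-0.37,0,0.47],1],
  [[0,0,0],[-0.37,0,0.47],1],
])

```text
t: 22.37
eef_pos: [0.4812, -0.2269, 0.0444]
tcp_rot: [[0.067, 0.996, 0.055], [0.78, -0.086, 0.619], [0.622, 0.002, -0.783]]
contact_force: [-1.4, -0.2, 0.9]
gripper_width: 0.058
grip_force: 86.1
```

Request:
step_arm([
  [[0,0,0],[-0.03,0,0.04],1],
  [[0,0,0],[-0.06,0,0.08],1],
  [[0,0,0],[-0.09,0,0.12],1],
  [[0,0,0],[-0.09,0,0.12],1],
  [[0,0,0],[-0.09,0,0.12],1],
])

```text
t: 22.78
eef_pos: [0.4811, -0.2269, 0.0443]
tcp_rot: [[0.066, 0.996, 0.055], [0.78, -0.086, 0.62], [0.622, 0.002, -0.783]]
contact_force: [-4.4, -2.0, 14.0]
gripper_width: 0.0578
grip_force: 87.3
```

The bracket sits firmly on the bench at the expected height (46 vs 45 mm), which confirms the grip calibration. Release and back off.

Request:
step_arm([
  [[0,0,0],[0,0,0],0.3],
  [[0,0,0],[0,0,0],0.2],
  [[0,0,0],[0,0,0],0.1],
  [[0,0,0],[0,0,0],0],
  [[0,0,0],[0,0,0],0],
])

```text
t: 23.2
eef_pos: [0.4812, -0.2269, 0.0426]
tcp_rot: [[0.067, 0.996, 0.055], [0.781, -0.086, 0.619], [0.621, 0.001, -0.783]]
contact_force: [-0.8, 0.2, 0.2]
gripper_width: 0.0849
grip_force: 0.0
```

Request:
step_arm([
  [[0,0,0],[0,0,-1],0],
  [[0,0,0],[0,0,-3],0],
  [[0,0,0],[0,0,-6],0],
  [[0,0,0],[0,0,-9],0],
  [[0,0,0],[0,0,-12],0],
])

```text
t: 23.62
eef_pos: [0.4743, -0.3022, 0.1385]
tcp_rot: [[0.067, 0.996, 0.055], [0.781, -0.086, 0.619], [0.621, 0.001, -0.784]]
contact_force: [0.5, 0.0, 0.1]
gripper_width: 0.0852
grip_force: 0.0
```

Run:
```python
from h import *
P=viewer.camera_model('wrist');w=viewer.camera('wrist');f={'K':P['K'],'P':P['pose']};np.savez('w8.npz',**f);cv2.imwrite('pics/w8.png',w)
m=((w[:,:,0].astype(int)-w[:,:,2])>40).astype(np.uint8);m=cv2.morphologyEx(m,cv2.MORPH_OPEN,np.ones((5,5)))
n,l,st,c=cv2.connectedComponentsWithStats(m)
for i in range(1,n):
    if st[i,4]>1500:
        k,_=cv2.findContours((l==i).astype(np.uint8),0,1);h=cv2.convexHull(k[0]);a=cv2.approxPolyDP(h,6,True)[:,0]
        print(st[i],a.tolist());print([wat(f,*map(float,q),.045).round(4).tolist() for q in a])
s=robot.observe();print(s['eef_pos'],s['gripper_width'])
```

```text
[  271   191    92   120 10502] [[356, 191], [362, 300], [354, 310], [278, 310], [271, 300], [274, 193]]
[[0.5129, -0.1915, 0.045], [0.5073, -0.2698, 0.045], [0.5014, -0.2758, 0.045], [0.4526, -0.2716, 0.045], [0.4485, -0.2647, 0.045], [0.4543, -0.1881, 0.045]]
[ 0.47490874 -0.30648086  0.14251048] 0.08531199646551071
```

```bash
python3 -c "
from h import *
C=np.array([.4810,-.2285,0]);e=Rz(jg[2])[:,1]
G=C+.017*e;print(G)
plan(cur(),Tm(down(jg[2]),G+[0,0,.147]),2)"
```

```text
[ 0.48241566 -0.21155905  0.        ]
[[0.001, -0.066, -0.0], [0.78, -0.01, 0.55]]
[[0.002, -0.133, -0.001], [1.56, -0.02, 1.1]]
[[0.003, -0.199, -0.001], [2.33, -0.03, 1.65]]
[[0.003, -0.265, -0.001], [3.11, -0.04, 2.2]]
[[0.004, -0.332, -0.001], [3.89, -0.04, 2.75]]

[[0.001, -0.066, -0.0], [0.91, -0.01, 0.27]]
[[0.002, -0.133, -0.001], [1.83, -0.01, 0.53]]
[[0.003, -0.199, -0.001], [2.74, -0.02, 0.8]]
[[0.003, -0.265, -0.001], [3.66, -0.02, 1.07]]
[[0.004, -0.332, -0.001], [4.57, -0.03, 1.34]]
```

Request:
step_arm([
  [[0.001,-0.066,0],[0.78,-0.01,0.55],0],
  [[0.002,-0.133,0],[1.56,-0.02,1.1],0],
  [[0.003,-0.199,0],[2.33,-0.03,1.65],0],
  [[0.003,-0.265,0],[3.11,-0.04,2.2],0],
  [[0.004,-0.332,0],[3.89,-0.04,2.75],0],
])

```text
t: 24.08
eef_pos: [0.4782, -0.2538, 0.14]
tcp_rot: [[0.081, 0.996, 0.027], [0.941, -0.085, 0.327], [0.328, -0.001, -0.945]]
contact_force: [0.5, 0.1, -0.3]
gripper_width: 0.0855
grip_force: 0.0
```

Request:
step_arm([
  [[0.001,-0.066,0],[0.91,-0.01,0.27],0],
  [[0.002,-0.133,0],[1.83,-0.01,0.53],0],
  [[0.003,-0.199,0],[2.74,-0.02,0.8],0],
  [[0.003,-0.265,0],[3.66,-0.02,1.07],0],
  [[0.004,-0.332,0],[4.57,-0.03,1.34],0],
])

```text
t: 24.5
eef_pos: [0.4821, -0.2062, 0.1427]
tcp_rot: [[0.084, 0.996, -0.004], [0.996, -0.084, 0.003], [0.003, -0.005, -1.0]]
contact_force: [-0.7, 0.3, -0.0]
gripper_width: 0.0852
grip_force: 0.0
```

```bash
python3 -c "
from h import *
G=[.4824,-.2116,.047];go(G,down(jg[2]))"
```

```text
t 24.50 pos [ 0.4821 -0.2062  0.1427] w 0.0852 F [-0.7  0.3 -0. ] j [-36.  26.  88.  -0.  66. -31.]
 shift cm [-0.56  0.12  9.57] turn rad [-0.005 -0.003 -0.001]
```

Request:
step_arm([
  [[-0.004,-0.002,0],[-0.3,0.05,2.4],0],
  [[-0.004,-0.002,0],[-0.5,0.1,4.8],0],
  [[-0.004,-0.002,0],[-0.5,0.1,7.0],0],
  [[-0.004,-0.002,0],[-0.5,0.1,8.8],0],
  [[-0.004,-0.002,0],[-0.5,0.1,9.3],0],
])

```text
t: 24.92
eef_pos: [0.4812, -0.2103, 0.0469]
tcp_rot: [[0.084, 0.996, -0.005], [0.996, -0.084, 0.007], [0.006, -0.005, -1.0]]
contact_force: [-0.3, 0.7, 0.0]
gripper_width: 0.0856
grip_force: 0.0
```

Request:
step_arm([
  [[0,0,0],[0,0,0],0.1],
  [[0,0,0],[0,0,0],0.1],
  [[0,0,0],[0,0,0],0.1],
  [[0,0,0],[0,0,0],0.12],
  [[0,0,0],[0,0,0],0.15],
])

```text
t: 25.33
eef_pos: [0.4824, -0.211, 0.0498]
tcp_rot: [[0.084, 0.996, -0.0], [0.996, -0.084, 0.004], [0.004, -0.001, -1.0]]
contact_force: [0.1, -0.6, 0.2]
gripper_width: 0.0724
grip_force: 0.0
```

```bash
python3 -c "
from h import *
G=[.4824,-.2116,.047];go(G,down(jg[2]))"
```

```text
t 25.33 pos [ 0.4824 -0.211   0.0498] w 0.0724 F [ 0.1 -0.6  0.2] j [-37.  34.  94.   0.  53. -32.]
 shift cm [-0.06  0.01  0.28] turn rad [-0.001 -0.004 -0.001]
```

Request:
step_arm([
  [[0,-0.003,0],[0,0,0.15],0.2],
  [[0,-0.003,0],[0,0,0.28],0.22],
  [[0,-0.003,0],[0,0,0.28],0.25],
  [[0,-0.003,0],[0,0,0.28],0.28],
  [[0,-0.003,0],[0,0,0.28],0.3],
], squeeze=80)

```text
t: 25.75
eef_pos: [0.4821, -0.2107, 0.0462]
tcp_rot: [[0.084, 0.996, -0.002], [0.996, -0.084, 0.002], [0.001, -0.002, -1.0]]
contact_force: [0.6, -0.2, -0.5]
gripper_width: 0.0599
grip_force: 5.0
```

Request:
step_arm([
  [[0,0,0],[0,0,0],0.4],
  [[0,0,0],[0,0,0],0.6],
  [[0,0,0],[0,0,0],1],
  [[0,0,0],[0,0,0],1],
  [[0,0,0],[0,0,0],1],
])

```text
t: 26.17
eef_pos: [0.4821, -0.2107, 0.0468]
tcp_rot: [[0.084, 0.996, -0.001], [0.996, -0.084, 0.001], [0.001, -0.002, -1.0]]
contact_force: [-1.2, 2.0, 7.9]
gripper_width: 0.0576
grip_force: 83.5
```

```bash
python3 -c "
from h import *
T=cur();s=robot.observe();print(s['gripper_width'],s['grip_force'],s['contact_force'])
x=Rz(jg[2])[:,0];o=np.array([.4810,-.2285,.045]);o+=T[:3,1]*((T[:3,3]-o)@T[:3,1])
y=T[:3,1]*[1,1,0];x=y/np.linalg.norm(y);z=np.array([0,0,-1.]);B=Tm(np.c_[x,np.cross(z,x),z],o)
TB=np.linalg.inv(T)@B;np.save('TB.npy',TB);print(T.round(4),TB.round(4))
U=T.copy();U[2,3]+=.14;H=target([0,.041,.062+.12]);print(H.round(4));plan(U,H,2)"
```

```text
0.057573493898888384 83.52446794509888 [-1.17694121  1.98477159  7.93173036]
[[ 0.0837  0.9965 -0.0014  0.4821]
 [ 0.9965 -0.0837  0.0013 -0.2107]
 [ 0.0012 -0.0015 -1.      0.0468]
 [ 0.      0.      0.      1.    ]] [[ 0.     -1.     -0.0012 -0.0178]
 [ 1.      0.      0.0015  0.    ]
 [-0.0015 -0.0012  1.      0.0017]
 [ 0.      0.      0.      1.    ]]
[[ 0.0833  0.9965 -0.0014  0.5494]
 [ 0.9965 -0.0833  0.0013  0.0907]
 [ 0.0012 -0.0015 -1.      0.1838]
 [ 0.      0.      0.      1.    ]]
[[0.0, -0.0, -0.0], [3.06, 0.42, 0.03]]
[[0.0, -0.0, -0.0], [6.12, 0.84, 0.07]]
[[0.0, -0.0, -0.0], [9.18, 1.26, 0.1]]
[[0.0, -0.0, -0.0], [12.24, 1.67, 0.13]]
[[0.0, -0.0, -0.0], [15.3, 2.09, 0.16]]

[[0.0, -0.0, -0.0], [3.06, 0.42, 0.03]]
[[0.0, -0.0, -0.0], [6.12, 0.84, 0.07]]
[[0.0, -0.0, -0.0], [9.18, 1.26, 0.1]]
[[0.0, -0.0, -0.0], [12.24, 1.68, 0.13]]
[[0.0, -0.0, -0.0], [15.3, 2.1, 0.16]]
```

Request:
step_arm([
  [[0,0,0],[0,0,-0.6],1],
  [[0,0,0],[0,0,-3],1],
  [[0,0,0],[0,0,-6.6],1],
  [[0,0,0],[0,0,-10.4],1],
  [[0,0,0],[0,0,-14],1],
])

```text
t: 26.58
eef_pos: [0.482, -0.2107, 0.1881]
tcp_rot: [[0.084, 0.996, -0.002], [0.996, -0.084, 0.002], [0.002, -0.002, -1.0]]
contact_force: [0.9, -0.6, -0.3]
gripper_width: 0.0576
grip_force: 85.8
```

Request:
step_arm([
  [[0,0,0],[2,0.3,0],1],
  [[0,0,0],[5,0.7,0],1],
  [[0,0,0],[8.5,1.2,0],1],
  [[0,0,0],[12,1.7,0],1],
  [[0,0,0],[15.5,2.1,0],1],
])

```text
t: 27.0
eef_pos: [0.5162, -0.0568, 0.1865]
tcp_rot: [[0.084, 0.996, -0.002], [0.996, -0.084, 0.002], [0.002, -0.002, -1.0]]
contact_force: [1.1, 0.7, -1.2]
gripper_width: 0.058
grip_force: 85.8
```

Request:
step_arm([
  [[0,0,0],[3.5,0.5,0],1],
  [[0,0,0],[7,1.0,0],1],
  [[0,0,0],[10.5,1.5,0],1],
  [[0,0,0],[13.5,1.9,0],1],
  [[0,0,0],[15,2.1,0.1],1],
])

```text
t: 27.42
eef_pos: [0.5498, 0.0927, 0.1857]
tcp_rot: [[0.081, 0.997, -0.002], [0.997, -0.081, 0.002], [0.002, -0.002, -1.0]]
contact_force: [-0.4, 0.1, -1.7]
gripper_width: 0.0579
grip_force: 85.8
```

Run:
```python
from h import *
B=cur()@np.load('TB.npy');print('held',inJ(B[:3,3]).round(4),B[:3,2].round(3))
H=target([0,.041,.090]);go(H[:3,3],H[:3,:3])
P=viewer.camera_model('wrist');w=viewer.camera('wrist');f={'K':P['K'],'P':P['pose']};cv2.imwrite('pics/w9.png',w)
m=((w[:,:,0].astype(int)-w[:,:,2])>40).astype(np.uint8);m=cv2.morphologyEx(m,cv2.MORPH_OPEN,np.ones((5,5)))
n,l,st,c=cv2.connectedComponentsWithStats(m)
for i in range(1,n):
    if st[i,4]>1500:
        k,_=cv2.findContours((l==i).astype(np.uint8),0,1);a=cv2.approxPolyDP(cv2.convexHull(k[0]),5,True)[:,0]
        print(st[i],a.tolist(),[inJ(wat(f,*map(float,q),B[2,3])).round(4)[:2].tolist() for q in a])
```

```text
held [0.0002 0.0431 0.1839] [-0.     0.001 -1.   ]
t 27.42 pos [0.5498 0.0927 0.1857] w 0.0579 F [-0.4  0.1 -1.7] j [-3. 26. 80.  0. 74.  2.]
 shift cm [-0.23  0.    9.39] turn rad [-0.    -0.001  0.002]
[  236   251   160   174 24402] [[376, 252], [395, 292], [380, 424], [252, 423], [236, 293], [254, 254]] [[0.021, 0.0996], [0.0291, 0.0839], [0.0299, 0.0142], [-0.0291, 0.0147], [-0.0291, 0.0833], [-0.0214, 0.0987]]
```

Request:
step_arm([
  [[0,0,0],[-0.2,0,2.0],1],
  [[0,0,0],[-0.2,0,4.3],1],
  [[0,0,0],[-0.2,0,6.6],1],
  [[0,0,0],[-0.2,0,8.4],1],
  [[0,0,0],[-0.2,0,9.2],1],
])

```text
t: 27.88
eef_pos: [0.5483, 0.0873, 0.0913]
tcp_rot: [[0.084, 0.996, -0.006], [0.996, -0.084, 0.002], [0.001, -0.006, -1.0]]
contact_force: [-0.0, -0.1, -0.9]
gripper_width: 0.0576
grip_force: 85.8
```

Request:
step_arm([
  [[0,0,0],[0,0,0.4],1],
  [[0,0,0],[0,0,0.9],1],
  [[0,0,0],[0,0,1.4],1],
  [[0,0,0],[0,0,1.7],1],
  [[0,0,0],[0,0,1.8],1],
])

```text
t: 28.3
eef_pos: [0.5494, 0.0876, 0.0756]
tcp_rot: [[0.084, 0.996, -0.001], [0.996, -0.084, 0.002], [0.001, -0.002, -1.0]]
contact_force: [0.8, 0.8, -0.5]
gripper_width: 0.0578
grip_force: 85.8
```

Run:
```python
from h import *
B=cur()@np.load('TB.npy');print('held',inJ(B[:3,3]).round(4),B[:3,2].round(3),robot.observe()['contact_force'].round(1))
H=target([0,.041,.062]);go(H[:3,3],H[:3,:3])
```

```text
held [0.0003 0.0379 0.0738] [-0.  0. -1.] [ 0.8  0.8 -0.5]
t 28.30 pos [0.5494 0.0876 0.0756] w 0.0578 F [ 0.8  0.8 -0.5] j [-3. 34. 88.  0. 59.  2.]
 shift cm [ 0.31 -0.03  1.18] turn rad [-0. -0. -0.]
```

Request:
step_arm([
  [[0,0,0],[0.2,0,0],1],
  [[0,0,0],[0.3,0,0.2],1],
  [[0,0,0],[0.3,0,0.5],1],
  [[0,0,0],[0.3,0,0.8],1],
  [[0,0,0],[0.3,0,0.9],1],
])

```text
t: 28.72
eef_pos: [0.5494, 0.0907, 0.066]
tcp_rot: [[0.084, 0.996, -0.002], [0.996, -0.084, 0.002], [0.001, -0.003, -1.0]]
contact_force: [-0.4, -0.3, -1.1]
gripper_width: 0.0581
grip_force: 85.8
```

Request:
step_arm([
  [[0,0,0],[0,0,0.06],1],
  [[0,0,0],[0,0,0.12],1],
  [[0,0,0],[0,0,0.18],1],
  [[0,0,0],[0,0,0.18],1],
  [[0,0,0],[0,0,0.18],1],
])

```text
t: 29.13
eef_pos: [0.5496, 0.0906, 0.0647]
tcp_rot: [[0.084, 0.996, -0.002], [0.996, -0.084, 0.002], [0.001, -0.002, -1.0]]
contact_force: [-0.0, -0.2, -0.3]
gripper_width: 0.0577
grip_force: 85.8
```

Run:
```python
from h import *
B=cur()@np.load('TB.npy');print('held',inJ(B[:3,3]).round(4),B[:3,2].round(3),robot.observe()['contact_force'].round(1),robot.observe()['torque'].round(3))
```

```text
held [0.0002 0.041  0.063 ] [-0.  0. -1.] [-0.  -0.2 -0.3] [ 0.017 -0.007 -0.002]
```

Now it is at 63 mm, past the earlier hang-up, with contact just starting. Press down gently.

Request:
step_arm([
  [[0,0,0],[0,0,0.04],1],
  [[0,0,0],[0,0,0.08],1],
  [[0,0,0],[0,0,0.1],1],
  [[0,0,0],[0,0,0.1],1],
  [[0,0,0],[0,0,0.1],1],
])

```text
t: 29.55
eef_pos: [0.5497, 0.0907, 0.0639]
tcp_rot: [[0.084, 0.996, -0.002], [0.996, -0.084, 0.002], [0.001, -0.002, -1.0]]
contact_force: [-1.3, 0.0, 1.4]
gripper_width: 0.0578
grip_force: 86.0
```

Request:
step_arm([
  [[0,0,0],[0,0,0.03],1],
  [[0,0,0],[0,0,0.05],1],
  [[0,0,0],[0,0,0.05],1],
  [[0,0,0],[0,0,0.05],1],
  [[0,0,0],[0,0,0.05],1],
])

```text
t: 29.97
eef_pos: [0.5496, 0.0907, 0.0638]
tcp_rot: [[0.084, 0.996, -0.001], [0.996, -0.084, 0.002], [0.001, -0.001, -1.0]]
contact_force: [-2.2, -1.0, 6.1]
gripper_width: 0.0578
grip_force: 86.5
```

Firm contact with the web at 62 mm, so it is seated. Release and withdraw upward.

Request:
step_arm([
  [[0,0,0],[0,0,0],0.3],
  [[0,0,0],[0,0,0],0.2],
  [[0,0,0],[0,0,0],0.1],
  [[0,0,0],[0,0,0],0],
  [[0,0,0],[0,0,0],0],
])

```text
t: 30.38
eef_pos: [0.5496, 0.0906, 0.0631]
tcp_rot: [[0.084, 0.996, -0.002], [0.996, -0.084, 0.002], [0.001, -0.002, -1.0]]
contact_force: [-0.4, -0.5, 1.1]
gripper_width: 0.0853
grip_force: 0.0
```

Request:
step_arm([
  [[0,0,0],[0,0,-0.8],0],
  [[0,0,0],[0,0,-3],0],
  [[0,0,0],[0,0,-6.5],0],
  [[0,0,0],[0,0,-10],0],
  [[0,0,0],[0,0,-13],0],
])

```text
t: 30.8
eef_pos: [0.5498, 0.0905, 0.1961]
tcp_rot: [[0.084, 0.996, -0.0], [0.996, -0.084, 0.001], [0.001, -0.0, -1.0]]
contact_force: [0.9, 0.3, 0.4]
gripper_width: 0.0853
grip_force: 0.0
```

Run:
```python
from h import *
P=viewer.camera_model('wrist');w=viewer.camera('wrist');f={'K':P['K'],'P':P['pose']};cv2.imwrite('pics/w10.png',w)
m=((w[:,:,0].astype(int)-w[:,:,2])>40).astype(np.uint8);m=cv2.morphologyEx(m,cv2.MORPH_OPEN,np.ones((5,5)))
n,l,st,c=cv2.connectedComponentsWithStats(m)
for i in range(1,n):
    if st[i,4]>1500:
        k,_=cv2.findContours((l==i).astype(np.uint8),0,1);a=cv2.approxPolyDP(cv2.convexHull(k[0]),5,True)[:,0]
        print(st[i],a.tolist(),[inJ(wat(f,*map(float,q),.062)).round(4)[:2].tolist() for q in a])
w=w.astype(int);r=((w[:,:,2]-w[:,:,1])>90).astype(np.uint8);n,l,st,c=cv2.connectedComponentsWithStats(r)
for i in range(1,n):
    if st[i,4]>300:print('red',st[i],inJ(wat(f,*c[i],.12)).round(3))
s=robot.observe();print(s['eef_pos'],s['contact_force'].round(1))
```

```text
[ 273  205   86  102 8276] [[356, 205], [354, 305], [278, 306], [273, 207]] [[0.0285, 0.0819], [0.0299, 0.0029], [-0.0289, 0.002], [-0.0296, 0.0805]]
red [ 251   12  129   45 3086] [-0.     0.187  0.12 ]
red [ 236  113  158   75 9160] [-0.     0.126  0.12 ]
[0.55183587 0.09045463 0.20175754] [2.3 0.  6.6]
```

The bracket's web spans jig y 2-81 mm and x ±29 mm, centred at y 41.5 mm. The handle and jaw are unchanged. One hold to let the arm settle, then I'll hand in.

Request:
step_arm([
  [[0,0,0],[0,0,0],0],
  [[0,0,0],[0,0,-1],0],
  [[0,0,0],[0,0,-2],0],
  [[0,0,0],[0,0,-2],0],
  [[0,0,0],[0,0,-2],0],
])

```text
t: 31.27
eef_pos: [0.5499, 0.0904, 0.2132]
tcp_rot: [[0.084, 0.996, -0.002], [0.996, -0.084, 0.002], [0.001, -0.002, -1.0]]
contact_force: [-0.3, -0.4, 0.2]
gripper_width: 0.0854
grip_force: 0.0
```

```bash
python3 -c "
from workcell import robot
s=robot.observe();print(s['t'],s['eef_pos'],s['contact_force'].round(1));print(robot.finish_job())"
```

```text
31.2667 [0.5499298  0.09039149 0.21321023] [-0.3 -0.4  0.2]
the job is handed in; nothing more can be done
None
```

I handed the job in at 31.3 s: by my measurements the pin rests in its notch, the jaw is fully back, and the blue bracket is fully down and level with its ends aligned; the hand-in gave no verdict.

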